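# Hang out the lacquer batch

### The arm

A 6-joint arm with a two-finger parallel gripper is mounted at the origin on the work surface. World frame = base frame: x ahead of the robot, y to its left, z up, the work surface at z = 0. Lengths are in m, angles in degrees, forces in N, time in s.
With the tool pointing down it reaches from about 0.4 to 0.825 m from the base axis. Payload 7 kg.
Tool frame: the origin (TCP) lies at the very end of the fingers, on their centre line; the grasp point (between the pads) lies 19 mm behind it (r.grip_depth is the distance from the TCP to the grasp point, in m); z points along the fingers, y is the line along which they close (so a half turn about z gives the same grasp; the last joint's range is limited). The gripper opens to 88 mm and grips with 3 to 60 N. Pads are 19 mm wide; open, the fingers measure 130 mm over their backs; the gripper's body (78 mm by 193 mm) begins 47 mm behind the grasp point.
Start: joints at [87.554, 20.546, 0.682, 0, -70.136, -16.507], TCP at [0.219, 0.638, 0.227] pointing down, gripper open.
Joint ranges: [-176.03, 176.03], [-82.01, 121.73], [-58.28, 71.71], [-173.87, 95.51], [-174.79, -0.11], [-173.66, 173.66]. Speed limits (degrees/s): [136.94, 136.94, 172.46, 180, 180, 180].

### API

Orientations are given as [roll, pitch, yaw] about the fixed x, y, z axes, in that order (R = Rz(yaw) Ry(pitch) Rx(roll)).
In Python, from plant import r gives the robot as it stands.
- The arm moves only by the tool play_rows, never from a script. Its argument "rows" is a list that holds one entry, the list of rows, each a list of 5 numbers: the closure, from 0 (fully open) to 1 (shut), then the shift along the tool's x, y, z each as a share of 0.5 m, from -1 to 1, then the turn about the tool's z as a share of 1.5 rad, from -1 to 1. A call has exactly 8 rows; each row is the pose to reach, as a shift and turn from the pose commanded when the call began, along the tool's axes at that moment; what a row does not reach only later rows make up. A row lasts 1/12 s, in which the tool goes at most 41.7 mm and 7.16 degrees, less where a joint would pass 70% of its speed; a pose out of reach is approached as far as the arm can. A call with a number of a shift or a turn outside -1 to 1 is refused whole. A call with a gripper value outside its range is refused whole. The fingers move at their own pace and stop on an object; "squeeze" is the grip in N (left out, the last holds). Time passes only in rows, so rows that repeat a pose let the fingers close, or fill a call up. It gives the time, the measured TCP pose, the force, the opening and the grip force at its end, in the units of the state.
- r.get_state(): the state, without advancing time (a new reading comes with each control period).
- r.capture(name): name is "scene" or "top" or "wrist"; returns the picture (400x640x3 uint8, red, green, blue); there is no depth.
- r.camera_info(name): a dict with "fovy" (degrees; the focal length in pixels is half the picture's height over the tangent of half this angle, whatever the lens; pixels are square), "cx", "cy" (the principal point, pixels), "pose" (4x4, takes a point from camera to world coordinates). Camera axes: x right, y down, z forward; pixel columns grow to the right and rows downward; lengths in m; the calibration is good to about 2 mm. A picture is of the moment at which its call begins: read the wrist's pose just before it. camera_info takes no time and is no camera call; for the wrist camera it gives the pose at the moment of the call.
- r.close_job(): hands the job in; it is judged then, once.
The state is a dict: "time_s": time; "joints": joint angles; "qd": joint speeds; "joint_torque": joint torques, N m; "tcp_pos": TCP position; "eef_rot": TCP orientation; "contact_force": force on the tool from outside, world axes, zero at the start; "moment": the same for the moment, N m; "gripper_width": finger opening in m; "gripper_force": force on a finger pad.
Only numpy, scipy, OpenCV 4.12 (cv2) and the standard library are available. Lean on these libraries where they do the work, as an engineer would, in place of code of your own. Each camera call takes 0.05 s, during which the arm holds its last target. There are 200 camera calls.

### The job

Hang out the brass for lacquering: hook every bell carrier onto the sloped rail near its high end and let go, so that each runs down by itself and comes to rest at the stop (or against the carrier in front of it); never push or guide a carrier down the rail. When all of them are down there, tip the keeper arm over so that it lies down across the rail's high end. Also drape every brass saddle over the level drying bar, one leg on each side, without the saddles touching each other, and leave everything else on the bench where it is.

Things in the scene. Friction and masses are not known exactly. Their poses are not given: they have to be found in the camera images.
- carrier_a: Hooked carrier, 166 mm tall, 0.3 kg, stands on the bench (may be absent). Brass bell 56 mm in diameter, 38 mm tall, with a steel hook above; origin at the centre of the underside, z up. Grip tab on top, centred: 12 mm thick along x, 24 mm wide along y, 128 to 166 mm up. Shank 6 mm thick, 24 wide on the -x side, x -16 to -10 mm; mouth open to +x; see its roller.
- carrier_a_roller (a point): Underside of the hook's free-turning nylon roller, 108 mm above the carrier's origin: it hangs from here, the rail passing along the carrier's y, mouth to either side. The slot is 20 mm wide (x -10 to +10); its lip, x 10 to 15 mm, comes down to 90 mm above the origin, so the mouth on the +x side is open from 38 mm (bell top) to 90 mm.
- carrier_b: Hooked carrier, 166 mm tall, 0.3 kg, stands on the bench (may be absent). Brass bell 56 mm in diameter, 38 mm tall, with a steel hook above; origin at the centre of the underside, z up. Grip tab on top, centred: 12 mm thick along x, 24 mm wide along y, 128 to 166 mm up. Shank 6 mm thick, 24 wide on the -x side, x -16 to -10 mm; mouth open to +x; see its roller.
- carrier_b_roller (a point): Underside of the hook's free-turning nylon roller, 108 mm above the carrier's origin: it hangs from here, the rail passing along the carrier's y, mouth to either side. The slot is 20 mm wide (x -10 to +10); its lip, x 10 to 15 mm, comes down to 90 mm above the origin, so the mouth on the +x side is open from 38 mm (bell top) to 90 mm.
- carrier_c: Hooked carrier, 166 mm tall, 0.3 kg, stands on the bench (may be absent). Brass bell 56 mm in diameter, 38 mm tall, with a steel hook above; origin at the centre of the underside, z up. Grip tab on top, centred: 12 mm thick along x, 24 mm wide along y, 128 to 166 mm up. Shank 6 mm thick, 24 wide on the -x side, x -16 to -10 mm; mouth open to +x; see its roller.
- carrier_c_roller (a point): Underside of the hook's free-turning nylon roller, 108 mm above the carrier's origin: it hangs from here, the rail passing along the carrier's y, mouth to either side. The slot is 20 mm wide (x -10 to +10); its lip, x 10 to 15 mm, comes down to 90 mm above the origin, so the mouth on the +x side is open from 38 mm (bell top) to 90 mm.
- carrier_d: Hooked carrier, 166 mm tall, 0.3 kg, stands on the bench (may be absent). Brass bell 56 mm in diameter, 38 mm tall, with a steel hook above; origin at the centre of the underside, z up. Grip tab on top, centred: 12 mm thick along x, 24 mm wide along y, 128 to 166 mm up. Shank 6 mm thick, 24 wide on the -x side, x -16 to -10 mm; mouth open to +x; see its roller.
- carrier_d_roller (a point): Underside of the hook's free-turning nylon roller, 108 mm above the carrier's origin: it hangs from here, the rail passing along the carrier's y, mouth to either side. The slot is 20 mm wide (x -10 to +10); its lip, x 10 to 15 mm, comes down to 90 mm above the origin, so the mouth on the +x side is open from 38 mm (bell top) to 90 mm.
- saddle_a: Brass saddle: upside-down U with outward feet, 65 mm tall, 0.16 kg, stands on its feet (may be absent). Origin at the underside, midway, z up. Legs 5 mm thick, 44 mm wide along x, outer faces at y = +-27 mm (inner gap 44 mm); crown's underside 60 mm up; feet 5 mm thick reach y = +-42 mm. Grip it across the legs (54 mm) just below the crown.
- saddle_b: Brass saddle: upside-down U with outward feet, 65 mm tall, 0.16 kg, stands on its feet (may be absent). Origin at the underside, midway, z up. Legs 5 mm thick, 44 mm wide along x, outer faces at y = +-27 mm (inner gap 44 mm); crown's underside 60 mm up; feet 5 mm thick reach y = +-42 mm. Grip it across the legs (54 mm) just below the crown.
- saddle_c: Brass saddle: upside-down U with outward feet, 65 mm tall, 0.16 kg, stands on its feet (may be absent). Origin at the underside, midway, z up. Legs 5 mm thick, 44 mm wide along x, outer faces at y = +-27 mm (inner gap 44 mm); crown's underside 60 mm up; feet 5 mm thick reach y = +-42 mm. Grip it across the legs (54 mm) just below the crown.
- rail: Sloped gravity rail, fixed. Origin on the bench, x downhill, z up. Steel bar 10 mm wide, 12 mm tall at y = 0; upper edge 235 mm high at x = 0, falling 0.213 per unit of x (12 degrees). High post at x = -112 mm (44 mm wide, 252 mm tall). Carriers let go near the load point run down in a second or two; bells queue up 56 mm apart.
- rail_load (a point): Point on the rail's upper edge near the high end (x = 30 mm in the rail's frame), a free place to hook a carrier on. At the low end, x = 340 mm, is the face of the wooden stop board (80 mm wide, 205 mm tall): the first carrier's bell rests against it.
- keeper (a joint): Brass keeper arm, 60 mm long, hinged on the rail's high post. In rad: 0 = up, leaning 0.45 rad away from the rail past upright; grows as it is tipped downhill; 0.45 = upright; 2.02 = lying level, down over the rail. Top-heavy: pushed well past upright it falls the rest of the way by itself, pushed less it falls back. About 1 N at its end moves it.
- keeper_tip (a point): Middle of the outer end of the keeper arm. The arm (14 mm wide, 8 mm thick) runs straight from keeper_pivot to here; a two-pronged fork, 34 mm wide, sticks out 46 mm from this end on the downhill side.
- keeper_pivot (a point): The keeper's hinge, 268 mm high over the high post; the hinge axis is the rail's y axis.
- bar: Level drying bar, fixed: a round steel bar 14 mm in diameter along the body's x at y = 0, its top 170 mm above the bench, between two wooden posts (16 mm thick, 30 mm wide, 175 mm tall) at x = -110 and +190 mm. Origin on the bench, z up.
- bar_mid (a point): Middle of the bar's free length, on top of the bar.
- cork_puck: Cork puck, 44 mm diameter, 30 mm tall. Not part of the job; origin at the centre of its underside.
- paste_jar: Small amber jar, 42 mm diameter, 45 mm tall. Not part of the job; origin at the centre of its underside.
- wood_block: Wood block 60 x 40 x 40 mm. Not part of the job; origin at the centre of its underside.
- brass_stub: Brass rod stub, 40 mm diameter, 50 mm tall. Not part of the job; origin at the centre of its underside.
- mallet: Hammer lying at the side. Not part of the job.
- graver: Screw-driver-like graver lying at the back. Not part of the job.
Things that resemble listed ones, but are neither listed nor needed, are in the scene too. What is shaped like the carrier_d but blue or turquoise is not meant.

How it is judged:
By the outcome, as a careful person would: the job done as asked, in the order asked, and still so for the second after the job is handed in, with the robot touching nothing.
Of carrier_a, carrier_b, carrier_c, carrier_d only 3 to 4 are there at a start; the rules pass over those that are not, and their reading is None.
Of saddle_a, saddle_b, saddle_c only 2 to 3 are there at a start; the rules pass over those that are not, and their reading is None.
At some moment in a run one of carrier_a, carrier_b, carrier_c, carrier_d, saddle_a, saddle_b, saddle_c may be knocked a few centimetres aside while the robot is not near it.
It also fails if it takes over 210 s, if anything falls off the work surface, if the arm or the gripper's body presses on something with over 40 N, if the wrist force passes 120 N, or if a joint passes its speed limit or range.

## Working session

There is one attempt and no reset: what is moved stays moved. The work goes in short steps, Python scripts to look and compute and a tool call to move; the robot and the scene stay as the last step left them, time stands still between calls to the robot, and variables do not carry over. Pictures are saved under pics/ and viewed, at most 14 in all, crops included, and the job is handed in when it is done.

Besides the shell and the picture viewer there is one more tool, called after "Call:" as name(argument=value, ...) on one line, values as JSON. play_rows: Moves the arm, as the interface text tells. Its arguments: {"type":"object","properties":{"rows":{"type":"array","items":{"type":"array","items":{"type":"array","items":{"type":"number"}}}},"squeeze":{"type":"number"}},"required":["rows"]}

```bash
mkdir -p pics; ls
python3 - <<'E'
from plant import r
import cv2,numpy as np
print(r.get_state())
for n in("scene","top","wrist"):
    i=r.camera_info(n);print(n,i["fovy"],i["cx"],i["cy"],np.round(i["pose"],3).tolist())
    im=r.capture(n);cv2.imwrite(f"pics/{n}0.png",im[:,:,::-1])
E
```

```text
pics
{'time_s': 0.0, 'joints': array([ 8.75514320e+01,  2.05923271e+01,  6.35217745e-01, -2.02708576e-02,
       -7.01331648e+01, -1.65061604e+01]), 'qd': array([-0.03513156, -0.03852326, -0.08733626, -0.02396722, -0.12004328,
        0.01264132]), 'joint_torque': array([ 9.17509860e-04, -5.82721531e+01,  2.93050039e+01,  6.99746042e+00,
        6.99714728e-03, -1.45507329e-04]), 'tcp_pos': array([0.21912932, 0.63795451, 0.22562308]), 'eef_rot': array([ 1.79908032e+02, -7.38051919e-03, -1.89616262e+01]), 'contact_force': array([ 0.28479637,  0.07437956, -0.54742732]), 'moment': array([-0.00801508, -0.0365194 ,  0.0294864 ]), 'gripper_force': 0.0, 'gripper_width': 0.08735867061079167}
scene 50.738921693857925 316.4909832877841 202.11283647626797 [[-0.633, 0.505, -0.587, 1.324], [0.774, 0.402, -0.488, 0.698], [-0.01, -0.764, -0.645, 1.0], [0.0, 0.0, 0.0, 1.0]]
top 42.574307557970705 312.17226912117036 204.1026361760029 [[0.006, -0.986, 0.166, 0.317], [-1.0, -0.006, -0.0, 0.078], [0.001, -0.166, -0.986, 1.702], [0.0, 0.0, 0.0, 1.0]]
wrist 60.86712181471034 319.2309186358677 197.88096464238365 [[-0.325, -0.906, -0.271, 0.293], [-0.946, 0.311, 0.092, 0.611], [0.001, 0.286, -0.958, 0.384], [0.0, 0.0, 0.0, 1.0]]
```

View pics/scene0.png

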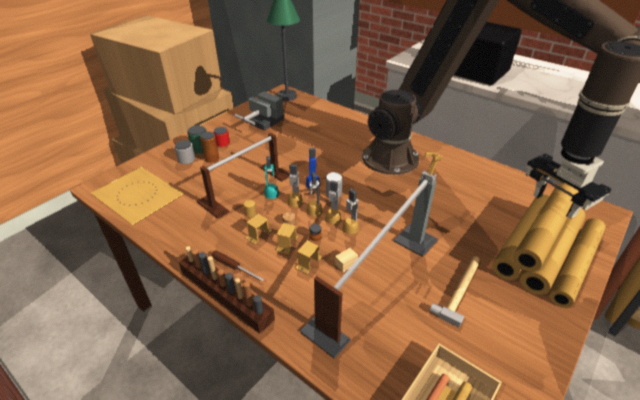

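View pics/top0.png

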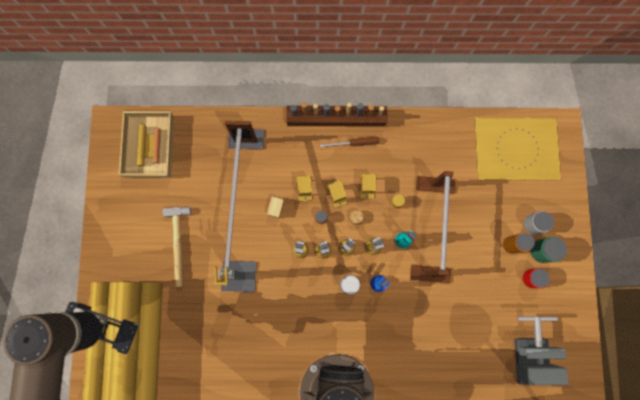

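The scene view shows the rail (keeper at ~430,160, stop board at ~328,310), the bar at ~240,150, and the bells and saddles between them. In the top view, 4 brass carriers are at row ~247 (cols 300, 323, 348, 376), with turquoise (403), white and blue decoys. Three saddles are at row ~188 (cols 304, 337, 369). Next I'll zoom in on the work area.

```bash
cat > h.py <<'E'
from plant import r
import cv2,numpy as np
def cam(n):
    i=r.camera_info(n);f=200/np.tan(np.radians(i["fovy"]/2))
    return f,i["cx"],i["cy"],np.array(i["pose"])
def ray(c,u,v):
    f,cx,cy,T=c
    d=T[:3,:3]@np.array([(u-cx)/f,(v-cy)/f,1.]);return T[:3,3],d
def onz(c,u,v,z):
    o,d=ray(c,u,v);return o+d*(z-o[2])/d[2]
def tri(c1,p1,c2,p2):
    (a,d),(b,e)=ray(c1,*p1),ray(c2,*p2)
    s=np.linalg.lstsq(np.c_[d,-e],b-a,rcond=None)[0]
    P,Q=a+d*s[0],b+e*s[1];return (P+Q)/2,np.linalg.norm(P-Q)
def proj(c,P):
    f,cx,cy,T=c
    q=np.linalg.inv(T)@np.append(P,1);return np.array([f*q[0]/q[2]+cx,f*q[1]/q[2]+cy])
def crop(im,x0,y0,w,h,s,name):
    g=cv2.resize(im[y0:y0+h,x0:x0+w,::-1],None,fx=s,fy=s,interpolation=cv2.INTER_CUBIC);cv2.imwrite(name,g)
E
python3 - <<'E'
from h import *
a=cv2.imread("pics/top0.png")[:,:,::-1];b=cv2.imread("pics/scene0.png")[:,:,::-1]
A=cv2.resize(a[120:300,210:460,::-1],None,fx=3.2,fy=3.2,interpolation=cv2.INTER_CUBIC)
cv2.imwrite("pics/t1.png",A)
B=cv2.resize(b[125:345,190:450,::-1],None,fx=2.7,fy=2.7,interpolation=cv2.INTER_CUBIC)
cv2.imwrite("pics/s1.png",B)
E
```

```text
(no output)
```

View pics/t1.png

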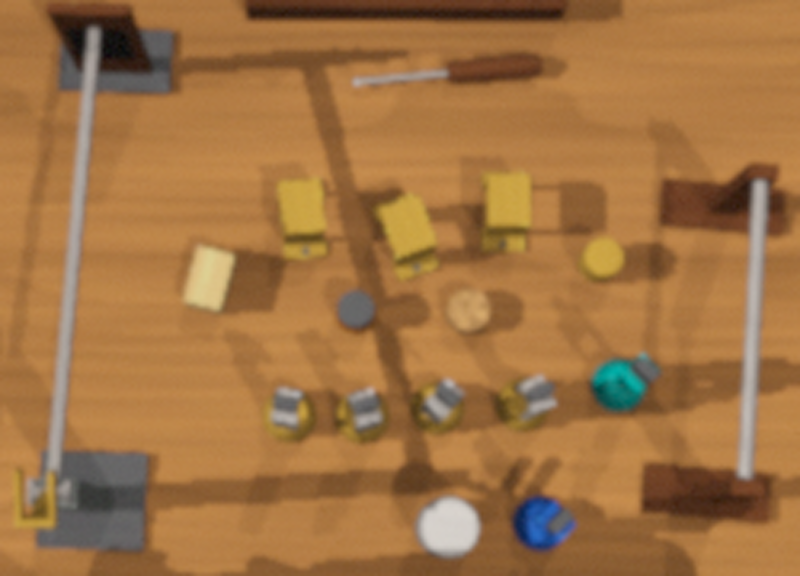

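View pics/s1.png

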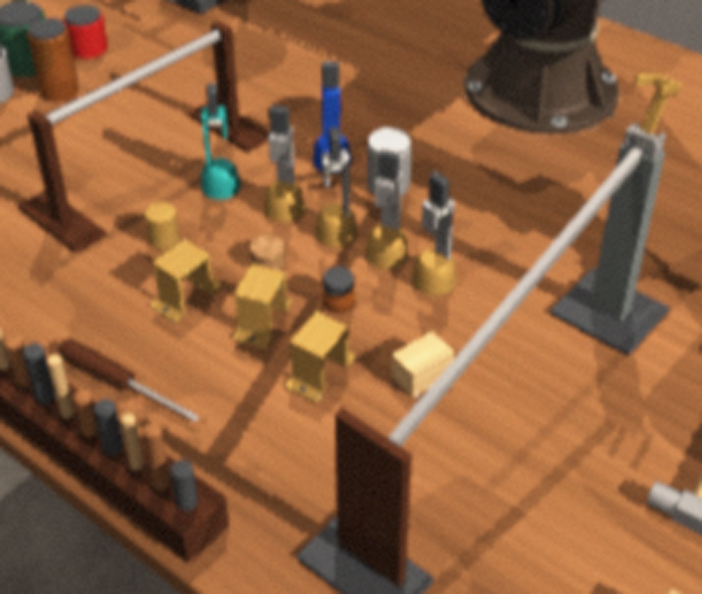

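Brass carriers have tabs at crop px (287,398), (365,402), (443,394) and (537,388). The saddles are at (303,215), (405,235) and (508,205). The rail runs from (55,470) to (93,30) and the bar from (747,478) to (760,180). I'll get coarse positions from these first, then refine with the wrist camera.

```bash
cat >> h.py <<'E'
def railfit():
    im=cv2.imread("pics/top0.png");c=cam("top");P=[]
    hsv=cv2.cvtColor(im,cv2.COLOR_BGR2HSV).astype(int)
    return hsv,c
E
python3 - <<'E'
from h import *
c=cam("top");s=cam("scene")
T=lambda u,v:(210+u/3.2,120+v/3.2)
S=lambda u,v:(190+u/2.7,125+v/2.7)
for n,p,z in [("tA",(287,393),.166),("tB",(365,397),.166),("tC",(443,389),.166),("tD",(537,388),.166),("bA",(290,418),.02),("bB",(362,420),.02),("bC",(438,410),.02),("bD",(522,405),.02),("sA",(303,207),.065),("sB",(407,228),.065),("sC",(508,200),.065),("jar",(355,310),.045),("puck",(469,310),.03),("block",(210,277),.04),("stub",(603,257),.05),("barlo",(747,478),.17),("barhi",(760,180),.17),("turq",(618,388),.02)]:
    print(n,np.round(onz(c,*T(*p),z),3))
print("keeper tip",tri(c,T(35,520),s,S(658,80)))
print("rail hi",tri(c,T(55,470),s,S(636,155)),"lo",tri(c,T(93,30),s,S(400,438)))
# rail & bar line fits by colour
im=cv2.imread("pics/top0.png");h=cv2.cvtColor(im,cv2.COLOR_BGR2HSV)
m=cv2.inRange(h,(0,0,110),(180,60,255))
for name,cols,rows in (("rail",(222,246),range(140,262,8)),("bar",(436,455),range(182,268,6))):
    P=[]
    for v in rows:
        x=np.nonzero(m[v,cols[0]:cols[1]])[0]
        if len(x)<2: continue
        u=x.mean()+cols[0]
        z=.17
        if name=="rail":
            q=onz(c,u,v,.2)
            for _ in range(8):
                z=0.254-(q[0]-0.40)*.213
                q=onz(c,u,v,z)
        P.append(onz(c,u,v,z))
    P=np.array(P);f=np.polyfit(P[:,0],P[:,1],1);print(name,f,"res",np.abs(np.polyval(f,P[:,0])-P[:,1]).max(),len(P),P[[0,-1]].round(3).tolist())
E
```

```text
tA [0.458 0.115 0.166]
tB [0.455 0.042 0.166]
tC [ 0.462 -0.031  0.166]
tD [ 0.464 -0.119  0.166]
bA [0.446 0.115 0.02 ]
bB [0.444 0.041 0.02 ]
bC [ 0.455 -0.037  0.02 ]
bD [ 0.46  -0.123  0.02 ]
sA [0.657 0.103 0.065]
sB [ 0.635 -0.003  0.065]
sC [ 0.665 -0.106  0.065]
jar [0.554 0.049 0.045]
puck [ 0.557 -0.068  0.03 ]
block [0.588 0.198 0.04 ]
stub [ 0.609 -0.204  0.05 ]
barlo [ 0.381 -0.312  0.17 ]
barhi [ 0.664 -0.335  0.17 ]
turq [ 0.478 -0.221  0.02 ]
keeper tip (array([0.33764347, 0.31698211, 0.32414885]), np.float64(0.00414938068004258))
rail hi (array([0.37944942, 0.3193013 , 0.25078755]), np.float64(0.008051276226894546)) lo (array([0.79950298, 0.31314054, 0.18103977]), np.float64(0.020694010833580075))
rail [-0.02710309  0.32787032] res 0.001566099660442577 16 [[0.773, 0.308, 0.175], [0.4, 0.318, 0.254]]
bar [-0.09122742 -0.27397649] res 0.0010952490639802859 15 [[0.646, -0.333, 0.17], [0.391, -0.31, 0.17]]
```

Call:
play_rows(rows=[[[0,0,0,-0.34,-0.1],[0,0,0,-0.34,-0.22],[0,0,0,-0.34,-0.22],[0,0,0,-0.34,-0.22],[0,0,0,-0.34,-0.22],[0,0.06,0.06,-0.34,-0.22],[0,0.12,0.12,-0.34,-0.22],[0,0.18,0.19,-0.34,-0.22]]])

```text
time_s: 0.82
tcp_pos: [0.2716, 0.5238, 0.3954]
eef_rot: [179.9, 0.0, -0.0]
contact_force: [0.8, 0.8, -0.6]
gripper_width: 0.088
gripper_force: 0.0
```

Call:
play_rows(rows=[[[0,0.03,0.07,0,0],[0,0.06,0.14,0,0],[0,0.1,0.21,0,0],[0,0.13,0.28,0,0],[0,0.17,0.35,0,0],[0,0.2,0.42,0,0],[0,0.23,0.5,0,0],[0,0.26,0.57,0,0]]])

```text
time_s: 1.48
tcp_pos: [0.4011, 0.2375, 0.3966]
eef_rot: [-180.0, -0.0, -0.0]
contact_force: [0.2, 0.3, -0.1]
gripper_width: 0.088
gripper_force: 0.0
```

Call:
play_rows(rows=[[[0,0.03,0.07,0.02,0],[0,0.06,0.14,0.04,0],[0,0.1,0.21,0.06,0],[0,0.13,0.28,0.08,0],[0,0.16,0.35,0.1,0],[0,0.19,0.42,0.11,0],[0,0.19,0.47,0.11,0],[0,0.19,0.47,0.11,0]]])

```text
time_s: 2.15
tcp_pos: [0.4957, 0.0009, 0.3406]
eef_rot: [179.9, 0.1, -0.3]
contact_force: [-0.1, 0.0, 0.6]
gripper_width: 0.0874
gripper_force: 0.0
```

Run:
```python
from h import *
s=r.get_state();print(s["tcp_pos"],s["eef_rot"],s["joints"])
im=r.capture("wrist");np.save("pics/w1c.npy",np.array(cam("wrist"),dtype=object),allow_pickle=True)
cv2.imwrite("pics/w1.png",im[:,:,::-1])
cv2.imwrite("pics/w1v.png",cv2.resize(im[:,:,::-1],(800,500),interpolation=cv2.INTER_CUBIC))
```

```text
[0.49565842 0.00087928 0.34061458] [ 1.79923207e+02  1.19196937e-01 -2.73368656e-01] [ 2.28867008e+01  1.49137404e-01 -1.00165120e+01  2.40916600e-02
 -7.99741450e+01  6.68357873e+01]
```

View pics/w1v.png

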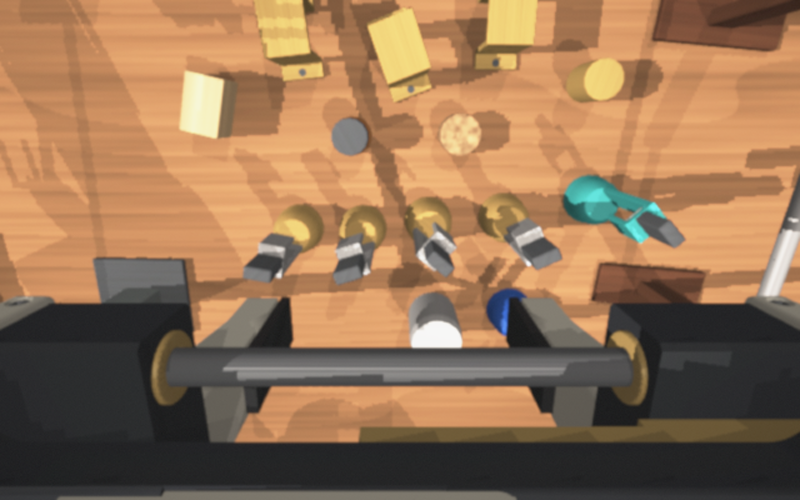

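The wrist view shows 4 brass carriers with leaning tabs at (270,262), (352,262), (436,252) and (535,245), and three saddles at the top. I'll enlarge the carriers to read the mouth directions.

Run:
```python
from h import *
im=cv2.imread("pics/w1.png")
a=cv2.resize(im[155:235,185:325],None,fx=5.7,fy=3.6*1.0 and 5.7*0.63,interpolation=cv2.INTER_CUBIC)
g=lambda x0,y0,w,h,s:cv2.resize(im[y0:y0+h,x0:x0+w],None,fx=s,fy=s,interpolation=cv2.INTER_CUBIC)
A=g(190,158,133,72,6);B=g(320,148,133,72,6)
cv2.imwrite("pics/cz.png",np.vstack([A,B])[:600,:800]);print(A.shape,B.shape)
```

```text
(432, 798, 3) (432, 798, 3)
```

View pics/cz.png

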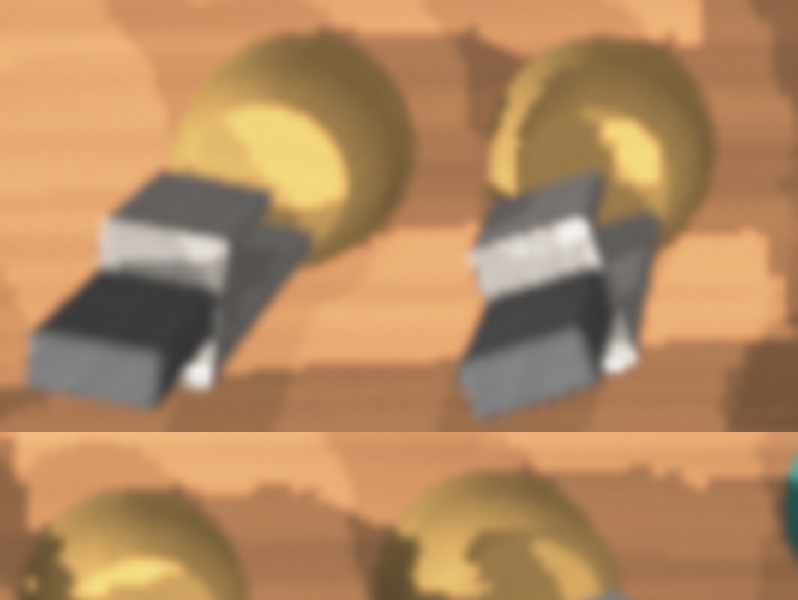

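A and B both have the lip on the image-up side (mouth toward world +x) and the shank on the near side. Their tab-top quads are at A (38,335)-(163,350)-(155,405)-(30,385) and B (462,368)-(590,330)-(603,375)-(483,415). C and D are cut off, so I'll view them separately.

Run:
```python
from h import *
im=cv2.imread("pics/w1.png")
cv2.imwrite("pics/cz2.png",cv2.resize(im[153:218,320:453],None,fx=6,fy=6,interpolation=cv2.INTER_CUBIC))
```

```text
(no output)
```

View pics/cz2.png

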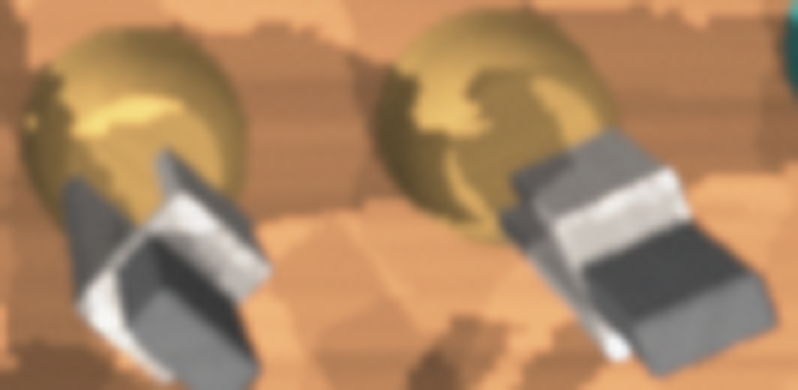

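C's mouth faces image up-right, with its tab quad near (125,330)-(165,285)-(258,365)-(218,405). D's mouth faces image-up, with its tab quad at (630,325)-(758,278)-(775,325)-(660,375). I'll compute the poses.

Run:
```python
from h import *
c=cam("wrist")
def q(o,pts,z):
    return np.array([onz(c,o[0]+(p[0]-2.5)/6,o[1]+(p[1]-2.5)/6,z) for p in pts])
for n,o,pts in [("A",(190,158),[(38,335),(163,350),(155,405),(30,385)]),("B",(190,158),[(462,368),(590,330),(603,375),(483,415)]),("C",(320,153),[(165,285),(258,365),(218,405),(125,330)]),("D",(320,153),[(630,325),(758,278),(775,325),(660,375)])]:
    P=q(o,pts,.166);w=(P[1]+P[2]-P[0]-P[3])[:2]/2;t=(P[0]+P[1]-P[2]-P[3])[:2]/2
    print(n,P.mean(0).round(4),"w",np.linalg.norm(w).round(4),"t",np.linalg.norm(t).round(4),"yaw from w",np.degrees(np.arctan2(-w[0],w[1]))+180,"x dir",np.degrees(np.arctan2(t[1],t[0])))
# bells centre check
for n,o,p in [("A",(190,158),(295,150)),("B",(190,158),(605,150)),("C",(320,153),(135,135)),("D",(320,153),(500,125))]:
    print(n,q(o,[p],.02).round(4))
# saddles: yellow crown tops via contours
im=cv2.imread("pics/w1.png");h=cv2.cvtColor(im,cv2.COLOR_BGR2HSV)
for x,y in [(225,20),(320,35),(410,20)]: print(h[y,x])
```

```text
A [0.4514 0.1193 0.166 ] w 0.0216 t 0.01 yaw from w 351.12693633792423 x dir -13.688832697077489
B [0.4505 0.0434 0.166 ] w 0.0229 t 0.0089 yaw from w 18.052770551862068 x dir 17.107042926926127
C [ 0.4603 -0.0323  0.166 ] w 0.0216 t 0.0102 yaw from w 319.07414157337195 x dir -41.129704459460264
D [ 0.4636 -0.1203  0.166 ] w 0.0218 t 0.01 yaw from w 23.418059321587293 x dir 28.989957007679454
A [[0.4537 0.1177 0.02  ]]
B [[0.4534 0.0428 0.02  ]]
C [[ 0.4641 -0.0319  0.02  ]]
D [[ 0.4662 -0.1193  0.02  ]]
[ 23 125 242]
[ 24 119 244]
[ 23 123 243]
```

```bash
cat > go.py <<'E'
# usage: go.py [x,y,z,yaw ...]  prints shift numbers per call (tool axes at that call's start)
import sys,numpy as np
from plant import r
s=r.get_state();p=np.array(s["tcp_pos"]);yaw=s["eef_rot"][2]
for a in sys.argv[1:]:
    x,y,z,w=map(float,a.split(","))
    t=np.radians(yaw);d=np.array([x,y,z])-p
    X=np.array([np.cos(t),np.sin(t),0]);Y=np.array([np.sin(t),-np.cos(t),0])
    dw=(w-yaw+180)%360-180
    n=np.round([d@X/.5,d@Y/.5,-d[2]/.5,-np.radians(dw)/1.5],3)
    print(a,n.tolist(),"rows",max(int(np.ceil(np.linalg.norm(d)/.0417)),int(np.ceil(abs(dw)/7.16))))
    p=p+.5*(n[0]*X+n[1]*Y)-np.array([0,0,.5*n[2]]);yaw=yaw-np.degrees(n[3]*1.5)
E
python3 go.py .452,.1187,.24,-52 .452,.1187,.22,-100 .452,.1187,.134,-100 .452,.1187,.134,-100 .452,.16,.32,-70 .49,.235,.30,-30 .50,.245,.289,-1.55
```

```text
.452,.1187,.24,-52 [-0.089, -0.232, 0.202, 0.602] rows 8
.452,.1187,.22,-100 [0.0, -0.0, 0.04, 0.558] rows 7
.452,.1187,.134,-100 [-0.0, -0.0, 0.172, 0.0] rows 3
.452,.1187,.134,-100 [-0.0, -0.0, -0.0, 0.0] rows 1
.452,.16,.32,-70 [-0.081, 0.014, -0.372, -0.349] rows 5
.49,.235,.30,-30 [-0.115, -0.123, 0.04, -0.465] rows 6
.50,.245,.289,-1.55 [0.007, -0.028, 0.022, -0.331] rows 4
```

Call:
play_rows(rows=[[[0.5,-0.09,-0.232,0.1,0.6],[0.5,-0.09,-0.232,0.1,0.6],[0.5,-0.09,-0.232,0.15,0.6],[0.5,-0.09,-0.232,0.2,0.6],[0.5,-0.09,-0.232,0.2,0.6],[0.5,-0.09,-0.232,0.2,0.6],[0.5,-0.09,-0.232,0.2,0.6],[0.5,-0.09,-0.232,0.2,0.6]]])

```text
time_s: 2.87
tcp_pos: [0.4504, 0.1217, 0.2413]
eef_rot: [180.0, 0.0, -51.9]
contact_force: [0.0, -0.1, 0.2]
gripper_width: 0.0449
gripper_force: 0.0
```

Call:
play_rows(rows=[[[0.5,0,0,0.04,0.56],[0.5,0,0,0.04,0.56],[0.5,0,0,0.04,0.56],[0.5,0,0,0.04,0.56],[0.5,0,0,0.04,0.56],[0.5,0,0,0.04,0.56],[0.5,0,0,0.04,0.56],[0.5,0,0,0.04,0.56]]])

```text
time_s: 3.53
tcp_pos: [0.4507, 0.1215, 0.2217]
eef_rot: [-180.0, 0.0, -99.9]
contact_force: [-0.4, -0.0, -0.1]
gripper_width: 0.0439
gripper_force: 0.0
```

```bash
python3 go.py .452,.1187,.134,-100
python3 - <<'E'
from h import *
im=r.capture("wrist");cv2.imwrite("pics/g1.png",im[:,:,::-1])
E
```

```text
.452,.1187,.134,-100 [0.005, -0.004, 0.175, 0.001] rows 3
```

View pics/g1.png

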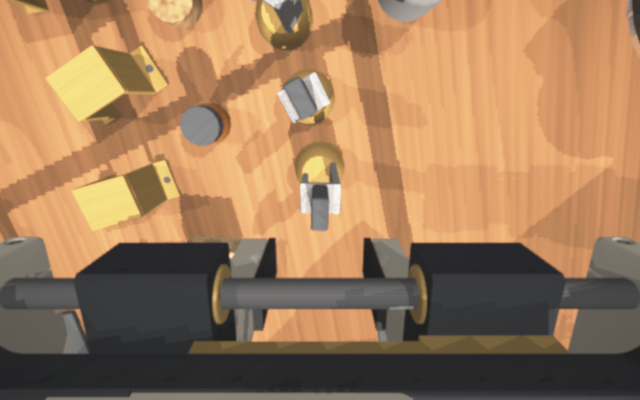

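The wrist view shows tab A at column 319, midway between the fingers and aligned with them. I'll descend, grip and lift.

Call:
play_rows(rows=[[[0.5,0.004,-0.002,0.06,0],[0.5,0.004,-0.002,0.12,0],[0.5,0.004,-0.002,0.175,0],[0.5,0.004,-0.002,0.175,0],[0.5,0.004,-0.002,0.175,0],[1,0.004,-0.002,0.175,0],[1,0.004,-0.002,0.175,0],[1,0.004,-0.002,0.175,0]]], squeeze=25)

```text
time_s: 4.25
tcp_pos: [0.4525, 0.1192, 0.1357]
eef_rot: [-179.9, 0.1, -99.7]
contact_force: [-0.3, -0.8, -0.4]
gripper_width: 0.0292
gripper_force: 0.0
```

Call:
play_rows(rows=[[[1,0,0,0,0],[1,0,0,0,0],[1,0,0,-0.02,0],[1,0,0,-0.1,0],[1,0,0,-0.2,0],[1,0,0,-0.3,0],[1,0,0,-0.37,0],[1,0,0,-0.37,0]]])

```text
time_s: 4.92
tcp_pos: [0.4537, 0.119, 0.3261]
eef_rot: [-179.5, 0.3, -99.7]
contact_force: [1.9, 1.2, -3.2]
gripper_width: 0.0119
gripper_force: 25.0
```

```bash
python3 go.py  .47,.20,.32,-50 .50,.245,.289,-1.55
```

```text
.47,.20,.32,-50 [-0.165, -0.005, 0.012, -0.578] rows 7
.50,.245,.289,-1.55 [-0.031, -0.104, 0.062, -0.564] rows 7
```

Call:
play_rows(rows=[[[1,-0.04,0,0,-0.08],[1,-0.08,0,0,-0.16],[1,-0.12,0,0,-0.24],[1,-0.165,-0.005,0.012,-0.32],[1,-0.165,-0.005,0.012,-0.4],[1,-0.165,-0.005,0.012,-0.48],[1,-0.165,-0.005,0.012,-0.58],[1,-0.165,-0.005,0.012,-0.58]]])

```text
time_s: 5.58
tcp_pos: [0.4675, 0.1994, 0.3121]
eef_rot: [179.9, 0.0, -49.5]
contact_force: [0.6, -0.2, -3.3]
gripper_width: 0.0117
gripper_force: 25.0
```

Call:
play_rows(rows=[[[1,-0.03,-0.1,0.06,-0.08],[1,-0.03,-0.1,0.06,-0.16],[1,-0.03,-0.1,0.06,-0.24],[1,-0.03,-0.1,0.06,-0.32],[1,-0.03,-0.1,0.06,-0.4],[1,-0.03,-0.1,0.06,-0.48],[1,-0.03,-0.104,0.062,-0.565],[1,-0.03,-0.104,0.062,-0.565]]])

```text
time_s: 6.25
tcp_pos: [0.4979, 0.2443, 0.2813]
eef_rot: [180.0, 0.1, -1.2]
contact_force: [-0.3, -0.0, -4.3]
gripper_width: 0.0115
gripper_force: 25.0
```

```bash
python3 - <<'E'
from h import *
c=cam("wrist");im=r.capture("wrist");cv2.imwrite("pics/e1.png",im[:,:,::-1])
h=cv2.cvtColor(im,cv2.COLOR_RGB2HSV);m=cv2.inRange(h,(0,0,110),(180,50,255))
for v in range(5,110,15):
    x=np.nonzero(m[v,100:400])[0]+100
    if len(x)<3: print(v,"none");continue
    u=(x.min()+x.max())/2
    z=.22
    for _ in range(10):
        q=onz(c,u,v,z);z=.235-.213*(q[0]-.467)
    print(v,x.min(),x.max(),len(x),q.round(4),"exp y",round(.32787-.0271*q[0],4))
E
python3 go.py .50,.314,.289,-1.55
```

```text
5 195 211 17 [0.632  0.313  0.1999] exp y 0.3107
20 196 211 16 [0.6231 0.3131 0.2017] exp y 0.311
35 196 212 17 [0.6142 0.3132 0.2036] exp y 0.3112
50 197 212 16 [0.6052 0.3133 0.2056] exp y 0.3115
65 197 375 48 [0.5951 0.2619 0.2077] exp y 0.3117
80 197 371 48 [0.586  0.2634 0.2096] exp y 0.312
95 100 368 58 [0.5775 0.2957 0.2115] exp y 0.3122
.50,.314,.289,-1.55 [0.0, -0.14, -0.015, -0.0] rows 2
```

View pics/e1.png

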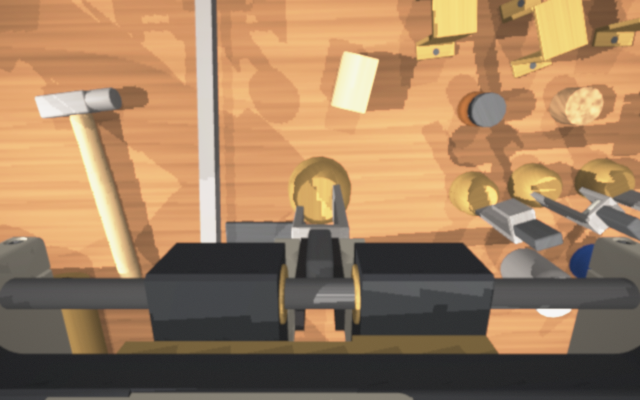

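Carrier A hangs upright with its lip on the rail side. The rail is at y≈0.315–0.316 at x=0.5, which agrees between both cameras. I'll enter and then lower.

Call:
play_rows(rows=[[[1,0,0,-0.015,0],[1,0,0,-0.015,0],[1,0,-0.04,-0.015,0],[1,0,-0.08,-0.015,0],[1,0,-0.12,-0.015,0],[1,0,-0.142,-0.015,0],[1,0,-0.142,-0.015,0],[1,0,-0.142,-0.015,0]]])

```text
time_s: 6.97
tcp_pos: [0.4995, 0.3166, 0.2889]
eef_rot: [179.9, 0.0, -1.3]
contact_force: [-0.1, -0.6, -3.5]
gripper_width: 0.0116
gripper_force: 25.0
```

Call:
play_rows(rows=[[[1,0,0,0.01,0],[1,0,0,0.02,0],[1,0,0,0.03,0],[1,0,0,0.04,0],[1,0,0,0.05,0],[1,0,0,0.056,0],[1,0,0,0.056,0],[1,0,0,0.056,0]]])

```text
time_s: 7.63
tcp_pos: [0.4999, 0.3152, 0.2615]
eef_rot: [180.0, 0.0, -1.3]
contact_force: [0.1, -0.0, -3.3]
gripper_width: 0.0117
gripper_force: 25.0
```

Call:
play_rows(rows=[[[1,0,0,0.002,0],[1,0,0,0.004,0],[1,0,0,0.006,0],[1,0,0,0.008,0],[1,0,0,0.01,0],[1,0,0,0.01,0],[1,0,0,0.01,0],[1,0,0,0.01,0]]])

```text
time_s: 8.3
tcp_pos: [0.502, 0.3155, 0.2596]
eef_rot: [-179.9, -0.3, -1.3]
contact_force: [2.9, -3.3, 9.1]
gripper_width: 0.0117
gripper_force: 25.0
```

Call:
play_rows(rows=[[[1,0,0,-0.004,0],[1,0,0,-0.006,0],[1,0,0,-0.006,0],[1,0,0,-0.006,0],[0.3,0,0,-0.006,0],[0,0,0,-0.006,0],[0,0,0,-0.006,0],[0,0,0,-0.006,0]]])

```text
time_s: 8.97
tcp_pos: [0.4995, 0.3154, 0.2591]
eef_rot: [180.0, 0.0, -1.3]
contact_force: [0.7, 0.6, -0.8]
gripper_width: 0.0332
gripper_force: 0.0
```

Call:
play_rows(rows=[[[0,0,0,-0.03,0],[0,0,0,-0.1,0],[0,0,0,-0.15,0],[0,0,0,-0.15,0],[0,0,0,-0.15,0],[0,0,0,-0.15,0],[0,0,0,-0.15,0],[0,0,0,-0.15,0]]])

```text
time_s: 9.63
tcp_pos: [0.4994, 0.3151, 0.3334]
eef_rot: [179.9, 0.1, -1.3]
contact_force: [0.3, -0.8, 1.4]
gripper_width: 0.0848
gripper_force: 0.0
```

```bash
python3 - <<'E'
from h import *
a=r.capture("top");b=r.capture("scene")
cv2.imwrite("pics/top2.png",a[:,:,::-1]);cv2.imwrite("pics/scene2.png",b[:,:,::-1])
A=cv2.resize(a[115:300,205:455,::-1],None,fx=2.4,fy=2.4,interpolation=cv2.INTER_CUBIC)
B=cv2.resize(b[170:360,300:455,::-1],None,fx=2.33,fy=2.33,interpolation=cv2.INTER_CUBIC)[:A.shape[0]]
cv2.imwrite("pics/v2.png",np.hstack([A[:,:430],B[:A.shape[0],:]])) if B.shape[0]==A.shape[0] else cv2.imwrite("pics/v2.png",np.hstack([A[:B.shape[0],:430],B]))
E
python3 go.py .49,.20,.33,-40 .4515,.043,.24,-72
```

```text
.49,.20,.33,-40 [-0.014, 0.231, 0.007, 0.45] rows 6
.4515,.043,.24,-72 [0.143, 0.29, 0.18, 0.372] rows 5
```

View pics/v2.png

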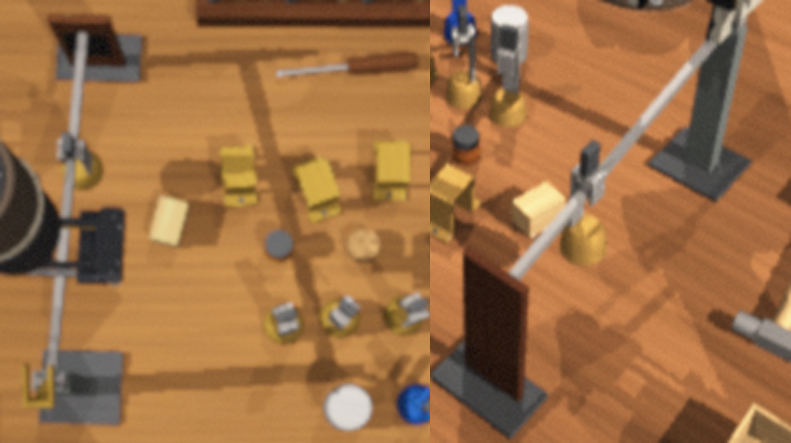

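A is rolling down the rail on its own (hook at crop 68,148, still moving). On to B, with a numeric check whether anything was knocked.

Call:
play_rows(rows=[[[0.5,-0.014,0.08,0,0.08],[0.5,-0.014,0.16,0,0.16],[0.5,-0.014,0.231,0.007,0.24],[0.5,-0.014,0.231,0.007,0.32],[0.5,-0.014,0.231,0.007,0.4],[0.5,-0.014,0.231,0.007,0.45],[0.5,-0.014,0.231,0.007,0.45],[0.5,-0.014,0.231,0.007,0.45]]])

```text
time_s: 10.4
tcp_pos: [0.4901, 0.2, 0.3308]
eef_rot: [180.0, 0.0, -39.9]
contact_force: [0.4, -0.1, -0.8]
gripper_width: 0.0451
gripper_force: 0.0
```

Call:
play_rows(rows=[[[0.5,0.14,0.29,0.1,0.08],[0.5,0.143,0.29,0.15,0.16],[0.5,0.143,0.29,0.18,0.24],[0.5,0.143,0.29,0.18,0.32],[0.5,0.143,0.29,0.18,0.372],[0.5,0.143,0.29,0.18,0.372],[0.5,0.143,0.29,0.18,0.372],[0.5,0.143,0.29,0.18,0.372]]])

```text
time_s: 11.07
tcp_pos: [0.4523, 0.0435, 0.2416]
eef_rot: [-179.9, -0.0, -71.8]
contact_force: [-0.5, 0.5, -0.5]
gripper_width: 0.0437
gripper_force: 0.0
```

```bash
cat > chk.py <<'E'
# tab seen between the fingers in the wrist picture; displacement of standing things since start in the top picture
from h import *
import sys
s=r.get_state();t=np.radians(s["eef_rot"][2]);p=s["tcp_pos"];c=cam("wrist")
im=r.capture("wrist");h=cv2.cvtColor(im,cv2.COLOR_RGB2HSV)
m=cv2.inRange(h,(0,0,35),(180,60,250))
X=np.array([np.cos(t),np.sin(t)]);Y=np.array([np.sin(t),-np.cos(t)])
m[238:]=0
k,l,st,ce=cv2.connectedComponentsWithStats(m)
for i in range(1,k):
    if 60<st[i,4]<5000 and 200<ce[i][0]<440 and ce[i][1]>90:
        (cx,cy),(w,hh),a=cv2.minAreaRect(np.argwhere(l==i)[:,::-1].astype(np.float32))
        q=onz(c,cx,cy,.14)[:2]-p[:2]
        print("grey",st[i].tolist(),"ctr",round(cx),round(cy),"wh",round(w),round(hh),"ang",round(a,1),"tool xy mm",(1000*np.array([q@X,q@Y])).round(1))
cv2.imwrite("pics/last_w.png",im[:,:,::-1])
E
cat > knock.py <<'E'
from h import *
a=cv2.imread("pics/top0.png",0).astype(np.float32);im=r.capture("top");cv2.imwrite("pics/last_t.png",im[:,:,::-1])
b=cv2.cvtColor(im,cv2.COLOR_RGB2GRAY).astype(np.float32)
for n,(u,v) in dict(A=(300,247),B=(323,248),C=(348,246),D=(376,245),sA=(304,187),sB=(337,192),sC=(369,185)).items():
    R=np.s_[v-13:v+14,u-11:u+12]
    T=a[R];W=b[v-27:v+28,u-25:u+26]
    g=cv2.matchTemplate(W,T,cv2.TM_CCOEFF_NORMED);_,mx,_,loc=cv2.minMaxLoc(g)
    print(n,"mad",np.abs(a[R]-b[R]).mean().round(1),"best",round(mx,2),"shift px",loc[0]-14,loc[1]-14)
E
python3 chk.py; python3 knock.py; python3 go.py .4515,.043,.134,-72
```

```text
grey [320, 75, 46, 51, 1384] ctr 345 99 wh 42 37 ang 60.5 tool xy mm [76.8 18.9]
grey [205, 131, 38, 36, 1071] ctr 224 148 wh 35 37 ang 90.0 tool xy mm [ 40.7 -73.1]
grey [305, 163, 38, 62, 1441] ctr 324 194 wh 61 37 ang 90.0 tool xy mm [5.  3.4]
A mad 31.2 best 0.48 shift px 6 3
B mad 44.7 best 0.49 shift px -1 3
C mad 16.6 best 0.66 shift px 1 1
D mad 3.2 best 1.0 shift px 0 0
sA mad 4.7 best 0.97 shift px 0 0
sB mad 8.9 best 0.87 shift px 0 0
sC mad 23.4 best 0.81 shift px 9 -7
.4515,.043,.134,-72 [0.001, 0.002, 0.215, 0.002] rows 3
```

Call:
play_rows(rows=[[[0.5,0.002,0.005,0.06,0],[0.5,0.002,0.005,0.12,0],[0.5,0.002,0.005,0.18,0],[0.5,0.002,0.005,0.215,0],[0.5,0.002,0.005,0.215,0],[0.5,0.002,0.005,0.215,0],[1,0.002,0.005,0.215,0],[1,0.002,0.005,0.215,0]]])

```text
time_s: 11.83
tcp_pos: [0.4508, 0.0421, 0.1352]
eef_rot: [-179.8, 0.0, -71.9]
contact_force: [0.3, -0.2, 0.9]
gripper_width: 0.0354
gripper_force: 0.0
```

Call:
play_rows(rows=[[[1,0,0,0,0],[1,0,0,0,0],[1,0,0,0,0],[1,0,0,-0.08,0],[1,0,0,-0.16,0],[1,0,0,-0.24,0],[1,0,0,-0.32,0],[1,0,0,-0.37,0]]])

```text
time_s: 12.5
tcp_pos: [0.4501, 0.0412, 0.3228]
eef_rot: [-179.7, 0.0, -72.0]
contact_force: [1.2, -0.3, -3.0]
gripper_width: 0.012
gripper_force: 25.0
```

```bash
python3 go.py  .47,.16,.325,-35 .499,.245,.291,-1.5 .499,.316,.291,-1.5 .499,.316,.2625,-1.5
```

```text
.47,.16,.325,-35 [-0.214, -0.111, -0.004, -0.43] rows 6
.499,.245,.291,-1.5 [-0.05, -0.173, 0.068, -0.39] rows 5
.499,.316,.291,-1.5 [-0.004, -0.141, -0.0, -0.0] rows 2
.499,.316,.2625,-1.5 [0.0, -0.0, 0.057, -0.0] rows 1
```

Call:
play_rows(rows=[[[1,-0.06,-0.03,0,-0.08],[1,-0.12,-0.06,0,-0.16],[1,-0.18,-0.09,0,-0.24],[1,-0.214,-0.111,0,-0.32],[1,-0.214,-0.111,0,-0.4],[1,-0.214,-0.111,0,-0.43],[1,-0.214,-0.111,0,-0.43],[1,-0.214,-0.111,0,-0.43]]])

```text
time_s: 13.17
tcp_pos: [0.4689, 0.1601, 0.3182]
eef_rot: [180.0, 0.0, -35.1]
contact_force: [0.1, 0.7, -2.9]
gripper_width: 0.0118
gripper_force: 25.0
```

Call:
play_rows(rows=[[[1,-0.02,-0.06,0.03,-0.08],[1,-0.04,-0.12,0.05,-0.16],[1,-0.05,-0.173,0.06,-0.24],[1,-0.05,-0.173,0.06,-0.32],[1,-0.05,-0.173,0.06,-0.39],[1,-0.05,-0.173,0.06,-0.39],[1,-0.05,-0.173,0.06,-0.39],[1,-0.05,-0.173,0.06,-0.39]]])

```text
time_s: 13.83
tcp_pos: [0.4984, 0.245, 0.2887]
eef_rot: [-180.0, -0.0, -1.8]
contact_force: [-0.7, -0.7, -3.4]
gripper_width: 0.0119
gripper_force: 25.0
```

```bash
python3 go.py .499,.316,.290,-1.5 .499,.316,.2625,-1.5; python3 knock.py
python3 - <<'E'
from h import *
im=cv2.imread("pics/last_t.png");b=r.capture("scene")[:,:,::-1];w=r.capture("wrist")[:,:,::-1]
g=lambda i,x0,y0,W,H,s:cv2.resize(i[y0:y0+H,x0:x0+W],None,fx=s,fy=s,interpolation=cv2.INTER_CUBIC)
A=g(im,220,115,190,160,2.1);B=g(b,230,170,190,160,2.1)
cv2.imwrite("pics/v3.png",np.vstack([np.hstack([A,B]),g(w,0,0,640,240,1.247)[:260,:A.shape[1]*2]]))
E
```

```text
.499,.316,.290,-1.5 [-0.003, -0.142, -0.003, -0.003] rows 2
.499,.316,.2625,-1.5 [-0.0, 0.0, 0.055, -0.0] rows 1
A mad 23.4 best 0.3 shift px 6 -14
B mad 28.7 best 0.24 shift px 1 4
C mad 12.3 best 0.78 shift px -1 0
D mad 8.7 best 0.85 shift px 0 0
sA mad 6.5 best 1.0 shift px 0 0
sB mad 6.2 best 1.0 shift px 0 0
sC mad 23.6 best 0.81 shift px 9 -7
```

View pics/v3.png

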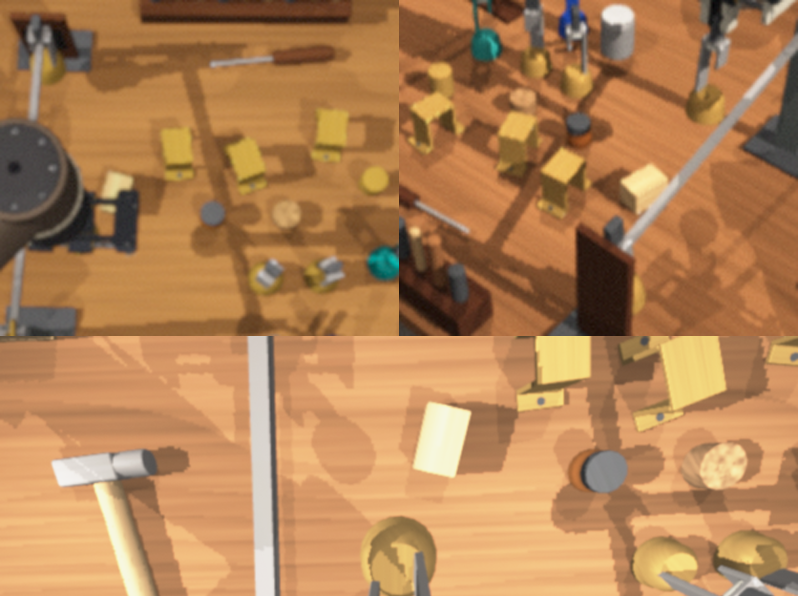

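A rests at the stop, and B is gripped with its mouth toward the rail. Saddle C was the one knocked (now near top px 378,177). I'll hook B on.

Call:
play_rows(rows=[[[1,0,-0.04,-0.003,0],[1,0,-0.08,-0.003,0],[1,-0.003,-0.12,-0.003,0],[1,-0.003,-0.142,-0.003,0],[1,-0.003,-0.142,-0.003,0],[1,-0.003,-0.142,0.02,0],[1,-0.003,-0.142,0.04,0],[1,-0.003,-0.142,0.05,0]]])

```text
time_s: 14.65
tcp_pos: [0.4998, 0.3134, 0.2653]
eef_rot: [179.7, -0.1, -1.5]
contact_force: [1.1, -18.2, 25.4]
gripper_width: 0.0154
gripper_force: 30.5
```

Call:
play_rows(rows=[[[1,0,0,0.002,0],[1,0,0,0.004,0],[1,0,0,0.004,0],[1,0,0,0.004,0],[1,0,0,0.004,0],[1,0,0,0.004,0],[1,0,0,0.004,0],[1,0,0,0.004,0]]])

```text
time_s: 15.32
tcp_pos: [0.4998, 0.3126, 0.2643]
eef_rot: [179.7, -0.1, -1.5]
contact_force: [0.5, -17.2, 14.6]
gripper_width: 0.0145
gripper_force: 28.5
```

Contact came early (25 N up, 18 N sideways), so the lip probably caught the rail. I'll back up straight and reassess.

Call:
play_rows(rows=[[[1,0,0,-0.02,0],[1,0,0,-0.04,0],[1,0,0,-0.058,0],[1,0,0,-0.058,0],[1,0,0,-0.058,0],[1,0,0,-0.058,0],[1,0,0,-0.058,0],[1,0,0,-0.058,0]]])

```text
time_s: 15.98
tcp_pos: [0.4989, 0.3164, 0.2904]
eef_rot: [180.0, -0.0, -1.5]
contact_force: [0.1, -4.0, 1.5]
gripper_width: 0.014
gripper_force: 23.8
```

Run:
```python
from h import *
print(r.get_state()["tcp_pos"],r.get_state()["moment"])
b=r.capture("scene")[:,:,::-1];w=r.capture("wrist")[:,:,::-1]
g=lambda i,x0,y0,W,H,s:cv2.resize(i[y0:y0+H,x0:x0+W],None,fx=s,fy=s,interpolation=cv2.INTER_CUBIC)
A=g(w,180,100,280,160,2.8);B=g(b,360,130,110,100,1.4)
B=g(b,350,90,130,130,4.3)[:,:]
A=cv2.resize(A,(784,448))
cv2.imwrite("pics/v4.png",np.hstack([cv2.resize(A,(440,251*2//2)),cv2.resize(B,(251,251))]) if 0 else np.hstack([cv2.resize(w[100:260,230:410],(360,400),interpolation=cv2.INTER_CUBIC),cv2.resize(b[90:220,360:480],(400,400),interpolation=cv2.INTER_CUBIC)]))
```

```text
[0.49885546 0.31643698 0.29041366] [-1.78108639 -0.13872281  0.02401088]
```

View pics/v4.png

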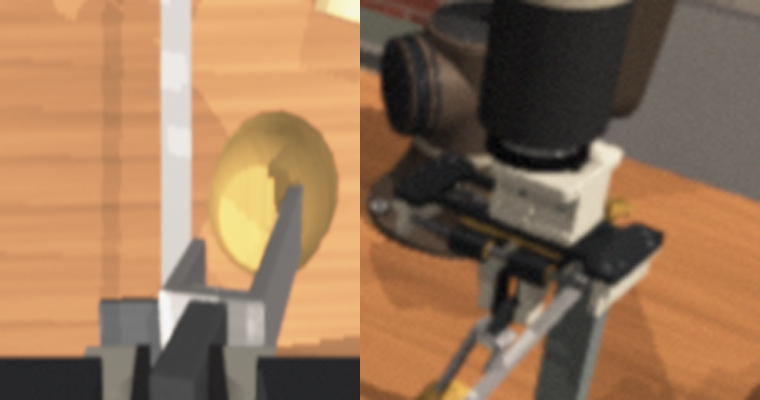

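The carrier is tilted in the grip (bell swung to −y) and its lip is at the near edge of the rail, so it isn't hooked. I'll lift clear, back out, and squeeze harder so the pads square it up.

Call:
play_rows(rows=[[[1,0,0,-0.02,0],[1,0,0,-0.04,0],[1,0,0,-0.06,0],[1,0,0,-0.06,0],[1,0,0.03,-0.06,0],[1,0,0.06,-0.06,0],[1,0,0.09,-0.06,0],[1,0,0.12,-0.06,0]]], squeeze=55)

```text
time_s: 16.75
tcp_pos: [0.4969, 0.2549, 0.3204]
eef_rot: [180.0, 0.0, -1.5]
contact_force: [0.5, 0.1, -3.3]
gripper_width: 0.0116
gripper_force: 54.7
```

Call:
play_rows(rows=[[[1,0,0.01,0,0],[1,0,0.02,0,0],[1,0,0.02,0,0],[1,0,0.02,0,0],[1,0,0.02,0,0],[1,0,0.02,0,0],[1,0,0.02,0,0],[1,0,0.02,0,0]]])

```text
time_s: 17.42
tcp_pos: [0.497, 0.2468, 0.3204]
eef_rot: [180.0, 0.0, -1.5]
contact_force: [-0.0, 0.8, -3.7]
gripper_width: 0.0115
gripper_force: 54.7
```

```bash
cat > held.py <<'E'
# held carrier seen by the wrist camera: brass bell centroid in tool coordinates
from h import *
s=r.get_state();t=np.radians(s["eef_rot"][2]);p=s["tcp_pos"];c=cam("wrist")
im=r.capture("wrist");cv2.imwrite("pics/last_w.png",im[:,:,::-1])
h=cv2.cvtColor(im,cv2.COLOR_RGB2HSV);m=cv2.inRange(h,(18,90,40),(34,255,255));m[250:]=0
k,l,st,ce=cv2.connectedComponentsWithStats(m)
for i in range(1,k):
    if st[i,4]>600 and 200<ce[i][0]<440 and ce[i][1]>100: print("bell bbox",st[i].tolist(),"mid u",st[i,0]+st[i,2]/2)
print(np.round(p,4),"width",s["gripper_width"],"moment",np.round(s["moment"],2),"force",np.round(s["contact_force"],1))
E
python3 held.py
python3 - <<'E'
import cv2,numpy as np
im=cv2.cvtColor(cv2.imread("pics/e1.png"),cv2.COLOR_BGR2HSV);m=cv2.inRange(im,(18,90,40),(34,255,255));m[250:]=0
k,l,st,ce=cv2.connectedComponentsWithStats(m)
for i in range(1,k):
    if st[i,4]>600 and 200<ce[i][0]<440: print("A ref",st[i].tolist(),st[i,0]+st[i,2]/2)
E
```

```text
bell bbox [295, 145, 59, 63, 2604] mid u 324.5
[0.497  0.2468 0.3204] width 0.011452466385473998 moment [ 0.01 -0.02  0.07] force [-0.   0.8 -3.7]
A ref [288, 158, 62, 66, 2760] 319.0
```

The pads squared it up. The bell is about 14 mm lower in the grip than A was, because the lift started before the fingers had closed, which is why the lip caught. I'll enter higher and wait for the grip to close fully on later picks.

Call:
play_rows(rows=[[[1,0,0,0.015,0],[1,0,-0.02,0.03,0],[1,0.005,-0.045,0.03,0],[1,0.005,-0.07,0.03,0],[1,0.005,-0.095,0.03,0],[1,0.005,-0.12,0.03,0],[1,0.005,-0.143,0.03,0],[1,0.005,-0.143,0.03,0]]])

```text
time_s: 18.13
tcp_pos: [0.5014, 0.3208, 0.3052]
eef_rot: [-180.0, -0.0, -1.4]
contact_force: [1.1, -0.5, -2.9]
gripper_width: 0.0114
gripper_force: 54.8
```

Call:
play_rows(rows=[[[1,0,0,0,0],[1,0,0,0.01,0],[1,0,0,0.02,0],[1,0,0,0.03,0],[1,0,0,0.035,0],[1,0,0,0.04,0],[1,0,0,0.04,0],[1,0,0,0.04,0]]])

```text
time_s: 18.8
tcp_pos: [0.5014, 0.3177, 0.2855]
eef_rot: [180.0, 0.0, -1.5]
contact_force: [0.0, 0.3, -3.5]
gripper_width: 0.0116
gripper_force: 54.7
```

```bash
python3 held.py
```

```text
bell bbox [327, 145, 27, 62, 967] mid u 340.5
bell bbox [295, 149, 18, 56, 672] mid u 304.0
[0.5014 0.3177 0.2855] width 0.0115938302489493 moment [-0.01 -0.02  0.  ] force [ 0.   0.3 -3.5]
```

Call:
play_rows(rows=[[[1,0,0,0.004,0],[1,0,0,0.008,0],[1,0,0,0.012,0],[1,0,0,0.016,0],[1,0,0,0.018,0],[1,0,0,0.018,0],[1,0,0,0.018,0],[1,0,0,0.018,0]]])

```text
time_s: 19.52
tcp_pos: [0.5014, 0.3179, 0.2766]
eef_rot: [-180.0, -0.0, -1.5]
contact_force: [0.5, 0.8, -2.6]
gripper_width: 0.0118
gripper_force: 54.7
```

Call:
play_rows(rows=[[[1,0,0,0.002,0],[1,0,0,0.004,0],[1,0,0,0.006,0],[1,0,0,0.008,0],[1,0,0,0.008,0],[1,0,0,0.008,0],[1,0,0,0.008,0],[1,0,0,0.008,0]]])

```text
time_s: 20.18
tcp_pos: [0.5032, 0.3181, 0.2752]
eef_rot: [-179.9, -0.3, -1.5]
contact_force: [2.7, -2.1, 7.3]
gripper_width: 0.0111
gripper_force: 54.9
```

Call:
play_rows(rows=[[[1,0,0,-0.003,0],[1,0,0,-0.006,0],[1,0,0,-0.006,0],[0.3,0,0,-0.006,0],[0,0,0,-0.006,0],[0,0,0,-0.006,0],[0,0,0,-0.006,0],[0,0,0,-0.006,0]]])

```text
time_s: 20.85
tcp_pos: [0.5012, 0.3179, 0.2753]
eef_rot: [180.0, 0.0, -1.5]
contact_force: [-0.1, -0.1, 0.2]
gripper_width: 0.0388
gripper_force: 0.0
```

Call:
play_rows(rows=[[[0,0,0,-0.03,0],[0,0,0,-0.1,0],[0,0,0,-0.12,0],[0,0,0,-0.12,0],[0,0,0,-0.12,0],[0,0,0,-0.12,0],[0,0,0,-0.12,0],[0,0,0,-0.12,0]]])

```text
time_s: 21.52
tcp_pos: [0.5011, 0.3176, 0.3347]
eef_rot: [179.9, 0.1, -1.5]
contact_force: [-0.6, 1.0, 0.5]
gripper_width: 0.0869
gripper_force: 0.0
```

```bash
python3 go.py .47,.14,.33,-60 .461,-.0325,.24,-110 .461,-.0325,.23,-131
```

```text
.47,.14,.33,-60 [-0.053, 0.357, 0.009, 0.681] rows 9
.461,-.0325,.24,-110 [0.29, 0.188, 0.18, 0.581] rows 7
.461,-.0325,.23,-131 [-0.0, -0.0, 0.02, 0.245] rows 3
```

Call:
play_rows(rows=[[[0.5,-0.05,0.357,0,0.65],[0.5,-0.05,0.357,0,0.65],[0.5,-0.05,0.357,0,0.65],[0.5,-0.05,0.357,0,0.65],[0.5,-0.05,0.357,0,0.65],[0.5,-0.05,0.357,0,0.65],[0.5,-0.05,0.357,0,0.65],[0.5,-0.05,0.357,0,0.65]]])

```text
time_s: 22.18
tcp_pos: [0.4715, 0.1394, 0.3354]
eef_rot: [180.0, 0.0, -57.8]
contact_force: [0.5, -1.1, -0.3]
gripper_width: 0.0446
gripper_force: 0.0
```

Call:
play_rows(rows=[[[0.5,0.29,0.19,0.1,0.61],[0.5,0.29,0.19,0.18,0.61],[0.5,0.29,0.19,0.18,0.61],[0.5,0.29,0.19,0.18,0.61],[0.5,0.29,0.19,0.18,0.61],[0.5,0.29,0.19,0.18,0.61],[0.5,0.29,0.19,0.18,0.61],[0.5,0.29,0.19,0.18,0.61]]])

```text
time_s: 22.85
tcp_pos: [0.4694, -0.0342, 0.2448]
eef_rot: [179.9, -0.1, -110.3]
contact_force: [0.2, 0.3, -0.2]
gripper_width: 0.0434
gripper_force: 0.0
```

Call:
play_rows(rows=[[[0.5,0,0,0,0.245],[0.5,0,0,0,0.245],[0.5,0,0,0,0.245],[0.5,0,0,0,0.245],[0.5,0,0,0,0.245],[0.5,0,0,0,0.245],[0.5,0,0,0,0.245],[0.5,0,0,0,0.245]]])

```text
time_s: 23.52
tcp_pos: [0.4698, -0.0332, 0.2455]
eef_rot: [180.0, -0.0, -130.7]
contact_force: [-0.4, 0.7, -0.0]
gripper_width: 0.0438
gripper_force: 0.0
```

```bash
python3 chk.py;python3 go.py .461,-.0325,.134,-131
python3 - <<'E'
from h import *
# rail queue check in the top view, brass near low end
c=cam("top");im=r.capture("top");cv2.imwrite("pics/last_t.png",im[:,:,::-1])
h=cv2.cvtColor(im,cv2.COLOR_RGB2HSV);m=cv2.inRange(h,(18,110,60),(34,255,255));m[:,:225]=0;m[:,262:]=0;m[250:]=0
k,l,st,ce=cv2.connectedComponentsWithStats(m)
for i in range(1,k):
    if st[i,4]>15: print("brass on rail",st[i].tolist(),ce[i].round(1),onz(c,*ce[i],.09).round(3))
E
```

```text
grey [226, 79, 59, 50, 1605] ctr 253 102 wh 51 43 ang 23.2 tool xy mm [ 74.2 -50.5]
grey [312, 154, 38, 58, 1381] ctr 330 182 wh 57 37 ang 90.0 tool xy mm [12.4  7.7]
.461,-.0325,.134,-131 [0.01, 0.014, 0.223, 0.003] rows 3
brass on rail [244, 140, 7, 14, 62] [247.2 147.1] [0.775 0.29  0.09 ]
brass on rail [238, 153, 12, 18, 126] [242.8 162.8] [0.722 0.303 0.09 ]
```

Call:
play_rows(rows=[[[0.5,0.012,0.014,0,0],[0.5,0.012,0.014,0.06,0],[0.5,0.012,0.014,0.12,0],[0.5,0.012,0.014,0.18,0],[0.5,0.012,0.014,0.223,0],[0.5,0.012,0.014,0.223,0],[1,0.012,0.014,0.223,0],[1,0.012,0.014,0.223,0]]], squeeze=50)

```text
time_s: 24.28
tcp_pos: [0.4614, -0.0331, 0.1355]
eef_rot: [-179.9, 0.1, -130.8]
contact_force: [-0.8, 0.6, 0.2]
gripper_width: 0.0353
gripper_force: 0.0
```

Call:
play_rows(rows=[[[1,0,0,0,0],[1,0,0,0,0],[1,0,0,0,0],[1,0,0,0,0],[1,0,0,0,0],[1,0,0,0,0],[1,0,0,-0.06,0],[1,0,0,-0.12,0]]])

```text
time_s: 24.95
tcp_pos: [0.4587, -0.0336, 0.193]
eef_rot: [179.8, -0.3, -130.9]
contact_force: [1.9, 0.6, -3.0]
gripper_width: 0.0117
gripper_force: 50.0
```

Call:
play_rows(rows=[[[1,0,0,-0.08,0],[1,0,0,-0.16,0],[1,0,0,-0.22,0],[1,0,0,-0.26,0],[1,0,0,-0.26,0],[1,0,0,-0.26,0],[1,0,0,-0.26,0],[1,0,0,-0.26,0]]])

```text
time_s: 25.62
tcp_pos: [0.4597, -0.0333, 0.3223]
eef_rot: [179.9, -0.1, -130.9]
contact_force: [0.7, -0.4, -3.6]
gripper_width: 0.0118
gripper_force: 50.0
```

```bash
python3 held.py;python3 go.py  .46,.05,.32,-78 .47,.17,.32,-30 .499,.245,.291,-1.5
```

```text
bell bbox [264, 87, 31, 40, 672] mid u 279.5
bell bbox [289, 156, 63, 66, 2836] mid u 320.5
[ 0.4597 -0.0333  0.3223] width 0.011837633027088805 moment [ 0.07 -0.15 -0.  ] force [ 0.7 -0.4 -3.6]
.46,.05,.32,-78 [-0.126, 0.109, 0.005, -0.615] rows 8
.47,.17,.32,-30 [-0.231, -0.07, -0.0, -0.559] rows 7
.499,.245,.291,-1.5 [-0.025, -0.158, 0.058, -0.331] rows 4
```

C is held at the same height as A was. Carrying it over.

Call:
play_rows(rows=[[[1,-0.06,0.05,0,-0.62],[1,-0.126,0.109,0,-0.62],[1,-0.126,0.109,0,-0.62],[1,-0.126,0.109,0,-0.62],[1,-0.126,0.109,0,-0.62],[1,-0.126,0.109,0,-0.62],[1,-0.126,0.109,0,-0.62],[1,-0.126,0.109,0,-0.62]]])

```text
time_s: 26.33
tcp_pos: [0.4602, 0.0501, 0.3228]
eef_rot: [179.9, -0.0, -77.1]
contact_force: [-1.0, 0.0, -3.2]
gripper_width: 0.0117
gripper_force: 50.0
```

Call:
play_rows(rows=[[[1,-0.06,-0.02,0,-0.56],[1,-0.12,-0.04,0,-0.56],[1,-0.18,-0.06,0,-0.56],[1,-0.23,-0.07,0,-0.56],[1,-0.23,-0.07,0,-0.56],[1,-0.23,-0.07,0,-0.56],[1,-0.23,-0.07,0,-0.56],[1,-0.23,-0.07,0,-0.56]]])

```text
time_s: 27.0
tcp_pos: [0.4697, 0.17, 0.3227]
eef_rot: [179.9, 0.1, -29.2]
contact_force: [0.4, 0.0, -3.6]
gripper_width: 0.0118
gripper_force: 50.0
```

Call:
play_rows(rows=[[[1,-0.025,-0.06,0.03,-0.33],[1,-0.025,-0.12,0.056,-0.33],[1,-0.025,-0.158,0.056,-0.33],[1,-0.025,-0.158,0.056,-0.33],[1,-0.025,-0.158,0.056,-0.33],[1,-0.025,-0.158,0.056,-0.33],[1,-0.025,-0.158,0.056,-0.33],[1,-0.025,-0.158,0.056,-0.33]]])

```text
time_s: 27.67
tcp_pos: [0.4978, 0.2443, 0.2963]
eef_rot: [-180.0, -0.0, -1.3]
contact_force: [-0.2, -0.2, -3.0]
gripper_width: 0.0118
gripper_force: 50.0
```

```bash
python3 held.py;python3 go.py  .499,.3165,.2905,-1.5 .499,.3165,.266,-1.5
```

```text
bell bbox [288, 155, 62, 67, 2777] mid u 319.0
[0.4978 0.2443 0.2963] width 0.011752544793952675 moment [-0.03  0.01 -0.  ] force [-0.2 -0.2 -3. ]
.499,.3165,.2905,-1.5 [-0.001, -0.144, 0.012, 0.003] rows 2
.499,.3165,.266,-1.5 [0.0, -0.0, 0.049, -0.0] rows 1
```

Call:
play_rows(rows=[[[1,0,0,0.01,0],[1,0,-0.03,0.01,0],[1,0,-0.06,0.01,0],[1,0,-0.09,0.01,0],[1,0,-0.12,0.01,0],[1,0,-0.143,0.01,0],[1,0,-0.143,0.01,0],[1,0,-0.143,0.01,0]]])

```text
time_s: 28.38
tcp_pos: [0.4991, 0.3176, 0.2905]
eef_rot: [180.0, 0.0, -1.0]
contact_force: [0.4, -1.7, -3.3]
gripper_width: 0.0114
gripper_force: 50.0
```

Call:
play_rows(rows=[[[1,0,0,0.01,0],[1,0,0,0.02,0],[1,0,0,0.03,0],[1,0,0,0.04,0],[1,0,0,0.048,0],[1,0,0,0.048,0],[1,0,0,0.048,0],[1,0,0,0.048,0]]])

```text
time_s: 29.05
tcp_pos: [0.4995, 0.3163, 0.2673]
eef_rot: [-180.0, -0.0, -1.1]
contact_force: [-0.1, 0.7, -2.5]
gripper_width: 0.0118
gripper_force: 50.0
```

Call:
play_rows(rows=[[[1,0,0,0.002,0],[1,0,0,0.004,0],[1,0,0,0.006,0],[1,0,0,0.008,0],[1,0,0,0.01,0],[1,0,0,0.01,0],[1,0,0,0.01,0],[1,0,0,0.01,0]]])

```text
time_s: 29.72
tcp_pos: [0.4994, 0.3164, 0.2621]
eef_rot: [-180.0, -0.0, -1.1]
contact_force: [0.6, 0.8, -2.2]
gripper_width: 0.0118
gripper_force: 50.0
```

Call:
play_rows(rows=[[[1,0,0,0.002,0],[1,0,0,0.002,0],[1,0,0,0.002,0],[0.3,0,0,0.002,0],[0,0,0,0.002,0],[0,0,0,0.002,0],[0,0,0,0.002,0],[0,0,0,0.002,0]]])

```text
time_s: 30.38
tcp_pos: [0.4995, 0.3164, 0.2614]
eef_rot: [-180.0, -0.0, -1.1]
contact_force: [0.1, 0.1, -0.5]
gripper_width: 0.0396
gripper_force: 0.0
```

Call:
play_rows(rows=[[[0,0,0,-0.03,0],[0,0,0,-0.1,0],[0,0,0,-0.15,0],[0,0,0,-0.15,0],[0,0,0,-0.15,0],[0,0,0,-0.15,0],[0,0,0,-0.15,0],[0,0,0,-0.15,0]]])

```text
time_s: 31.05
tcp_pos: [0.499, 0.3161, 0.335]
eef_rot: [179.9, 0.1, -1.1]
contact_force: [-0.9, 0.4, 0.6]
gripper_width: 0.0869
gripper_force: 0.0
```

```bash
python3 go.py .47,.07,.33,-45 .4645,-.12,.24,-66
```

```text
.47,.07,.33,-45 [-0.049, 0.493, 0.01, 0.511] rows 7
.4645,-.12,.24,-66 [0.261, 0.276, 0.18, 0.244] rows 6
```

Call:
play_rows(rows=[[[0.5,-0.05,0.49,0,0.51],[0.5,-0.05,0.49,0,0.51],[0.5,-0.05,0.49,0,0.51],[0.5,-0.05,0.49,0,0.51],[0.5,-0.05,0.49,0,0.51],[0.5,-0.05,0.49,0,0.51],[0.5,-0.05,0.49,0,0.51],[0.5,-0.05,0.49,0,0.51]]])

```text
time_s: 31.72
tcp_pos: [0.4693, 0.07, 0.3361]
eef_rot: [-180.0, -0.0, -45.1]
contact_force: [-0.5, 0.4, 0.2]
gripper_width: 0.0453
gripper_force: 0.0
```

Call:
play_rows(rows=[[[0.5,0.26,0.276,0.05,0.244],[0.5,0.26,0.276,0.1,0.244],[0.5,0.26,0.276,0.15,0.244],[0.5,0.26,0.276,0.18,0.244],[0.5,0.26,0.276,0.18,0.244],[0.5,0.26,0.276,0.18,0.244],[0.5,0.26,0.276,0.18,0.244],[0.5,0.26,0.276,0.18,0.244]]])

```text
time_s: 32.38
tcp_pos: [0.4649, -0.1173, 0.246]
eef_rot: [180.0, -0.0, -65.9]
contact_force: [0.1, 0.1, -0.1]
gripper_width: 0.0436
gripper_force: 0.0
```

```bash
python3 chk.py;python3 go.py .4645,-.12,.134,-66
```

```text
grey [305, 158, 38, 59, 1383] ctr 324 187 wh 58 37 ang 90.0 tool xy mm [9.2 3.8]
.4645,-.12,.134,-66 [0.005, 0.004, 0.225, 0.002] rows 3
```

Call:
play_rows(rows=[[[0.5,0.006,0.006,0.06,0],[0.5,0.006,0.006,0.12,0],[0.5,0.006,0.006,0.18,0],[0.5,0.006,0.006,0.225,0],[0.5,0.006,0.006,0.225,0],[0.5,0.006,0.006,0.225,0],[1,0.006,0.006,0.225,0],[1,0.006,0.006,0.225,0]]])

```text
time_s: 33.1
tcp_pos: [0.4646, -0.121, 0.1357]
eef_rot: [-179.8, -0.1, -65.8]
contact_force: [-0.7, 0.1, -0.5]
gripper_width: 0.0356
gripper_force: 0.0
```

Call:
play_rows(rows=[[[1,0,0,0,0],[1,0,0,0,0],[1,0,0,0,0],[1,0,0,0,0],[1,0,0,0,0],[1,0,0,0,0],[1,0,0,-0.06,0],[1,0,0,-0.12,0]]])

```text
time_s: 33.77
tcp_pos: [0.4609, -0.1217, 0.1924]
eef_rot: [179.7, 0.1, -65.9]
contact_force: [1.6, 0.3, -2.3]
gripper_width: 0.0119
gripper_force: 49.8
```

Call:
play_rows(rows=[[[1,0,0,-0.08,0],[1,0,0,-0.16,0],[1,0,0,-0.22,0],[1,0,0,-0.26,0],[1,0,0,-0.26,0],[1,0,0,-0.26,0],[1,0,0,-0.26,0],[1,0,0,-0.26,0]]])

```text
time_s: 34.43
tcp_pos: [0.462, -0.1215, 0.3217]
eef_rot: [179.8, 0.1, -65.9]
contact_force: [0.4, -1.2, -3.3]
gripper_width: 0.0122
gripper_force: 49.8
```

```bash
python3 held.py;python3 go.py .465,.05,.325,-45  .499,.245,.300,-1.5
```

```text
bell bbox [289, 159, 62, 68, 2835] mid u 320.0
[ 0.462  -0.1215  0.3217] width 0.012152454622768377 moment [ 0.06 -0.03  0.03] force [ 0.4 -1.2 -3.3]
.465,.05,.325,-45 [-0.311, -0.145, -0.006, -0.243] rows 5
.499,.245,.300,-1.5 [-0.227, -0.324, 0.05, -0.506] rows 7
```

Call:
play_rows(rows=[[[1,-0.06,-0.03,0,-0.243],[1,-0.12,-0.06,0,-0.243],[1,-0.18,-0.085,0,-0.243],[1,-0.24,-0.11,0,-0.243],[1,-0.31,-0.145,0,-0.243],[1,-0.31,-0.145,0,-0.243],[1,-0.31,-0.145,0,-0.243],[1,-0.31,-0.145,0,-0.243]]])

```text
time_s: 35.15
tcp_pos: [0.4653, 0.0497, 0.3227]
eef_rot: [179.9, 0.0, -44.9]
contact_force: [0.6, -0.3, -3.7]
gripper_width: 0.0113
gripper_force: 50.0
```

Call:
play_rows(rows=[[[1,-0.04,-0.05,0,-0.51],[1,-0.08,-0.1,0,-0.51],[1,-0.12,-0.15,0,-0.51],[1,-0.16,-0.2,0.02,-0.51],[1,-0.2,-0.26,0.05,-0.51],[1,-0.227,-0.32,0.05,-0.51],[1,-0.227,-0.324,0.05,-0.51],[1,-0.227,-0.324,0.05,-0.51]]])

```text
time_s: 35.82
tcp_pos: [0.5006, 0.2444, 0.297]
eef_rot: [179.9, 0.1, -1.1]
contact_force: [-0.0, -0.8, -2.9]
gripper_width: 0.0118
gripper_force: 50.0
```

```bash
python3 held.py;python3 go.py  .499,.3165,.2905,-1.5 .499,.3165,.266,-1.5;  python3 - <<'E'
from h import *
c=cam("top");im=r.capture("top");cv2.imwrite("pics/last_t.png",im[:,:,::-1])
h=cv2.cvtColor(im,cv2.COLOR_RGB2HSV);m=cv2.inRange(h,(18,110,60),(34,255,255));m[:,:225]=0;m[:,262:]=0;m[250:]=0
k,l,st,ce=cv2.connectedComponentsWithStats(m)
for i in range(1,k):
    if st[i,4]>15: print("brass on rail",st[i].tolist(),ce[i].round(1),onz(c,*ce[i],.09).round(3))
E
```

```text
bell bbox [288, 158, 62, 67, 2789] mid u 319.0
[0.5006 0.2444 0.297 ] width 0.011832996862623226 moment [-0.11  0.02 -0.02] force [-0.  -0.8 -2.9]
.499,.3165,.2905,-1.5 [-0.006, -0.146, 0.014, 0.003] rows 2
.499,.3165,.266,-1.5 [0.0, 0.0, 0.049, -0.0] rows 1
brass on rail [244, 141, 7, 13, 62] [247.2 147.4] [0.774 0.29  0.09 ]
brass on rail [239, 152, 11, 25, 106] [244.4 163. ] [0.722 0.298 0.09 ]
brass on rail [250, 231, 12, 7, 40] [255.  234.4] [0.491 0.258 0.09 ]
```

Call:
play_rows(rows=[[[1,-0.004,0,0.013,0],[1,-0.004,-0.03,0.013,0],[1,-0.004,-0.06,0.013,0],[1,-0.004,-0.09,0.013,0],[1,-0.004,-0.12,0.013,0],[1,-0.004,-0.145,0.013,0],[1,-0.004,-0.145,0.013,0],[1,-0.004,-0.145,0.013,0]]])

```text
time_s: 36.58
tcp_pos: [0.4992, 0.3181, 0.2916]
eef_rot: [180.0, 0.0, -1.1]
contact_force: [-0.3, -0.8, -2.8]
gripper_width: 0.0119
gripper_force: 50.0
```

Call:
play_rows(rows=[[[1,0,0,0.01,0],[1,0,0,0.02,0],[1,0,0,0.03,0],[1,0,0,0.04,0],[1,0,0,0.048,0],[1,0,0,0.053,0],[1,0,0,0.056,0],[1,0,0,0.056,0]]])

```text
time_s: 37.25
tcp_pos: [0.4994, 0.3167, 0.2637]
eef_rot: [180.0, 0.0, -1.2]
contact_force: [-0.1, 0.3, -3.1]
gripper_width: 0.0116
gripper_force: 50.0
```

```bash
python3 held.py
python3 - <<'E'
from h import *
b=r.capture("scene")[:,:,::-1];w=cv2.imread("pics/last_w.png")
g=lambda i,x0,y0,W,H,s:cv2.resize(i[y0:y0+H,x0:x0+W],None,fx=s,fy=s,interpolation=cv2.INTER_CUBIC)
cv2.imwrite("pics/v5.png",np.hstack([g(b,300,150,170,200,2.4)[:480],g(w,150,0,190,240,2.0)[:480]]))
E
```

```text
bell bbox [288, 160, 22, 62, 938] mid u 299.0
bell bbox [327, 160, 23, 63, 716] mid u 338.5
[0.4994 0.3167 0.2637] width 0.011560944951805726 moment [-0.05  0.02  0.  ] force [-0.1  0.3 -3.1]
```

View pics/v5.png

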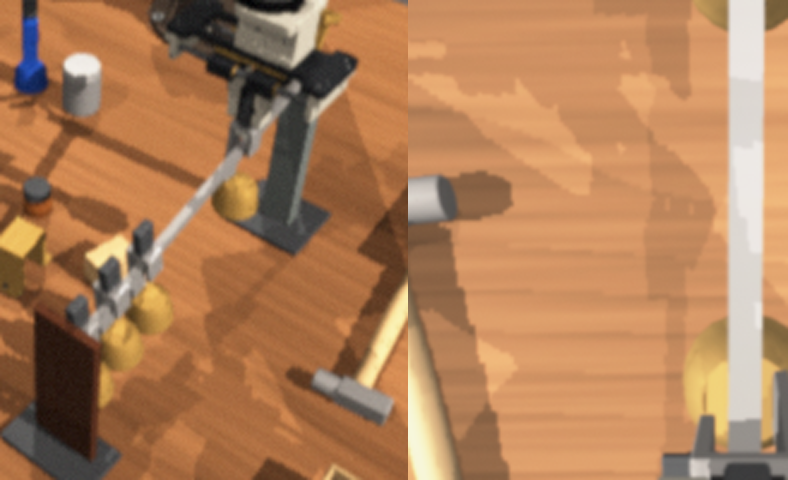

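Three carriers are queued at the stop, and D's hook straddles the rail. Releasing D.

Call:
play_rows(rows=[[[1,0,0,0.002,0],[1,0,0,0.005,0],[1,0,0,0.005,0],[1,0,0,0.005,0],[0.3,0,0,0.005,0],[0,0,0,0.005,0],[0,0,0,0.005,0],[0,0,0,0.005,0]]])

```text
time_s: 38.02
tcp_pos: [0.4996, 0.317, 0.262]
eef_rot: [-180.0, -0.0, -1.2]
contact_force: [-0.1, 0.3, 0.6]
gripper_width: 0.0333
gripper_force: 0.0
```

Call:
play_rows(rows=[[[0,0,0,-0.03,0],[0,0,0,-0.1,0],[0,0,0,-0.2,0],[0,0,0,-0.24,0],[0,0,0,-0.24,0],[0,0,0,-0.24,0],[0,0,0,-0.24,0],[0,0,0,-0.24,0]]])

```text
time_s: 38.68
tcp_pos: [0.499, 0.3166, 0.3803]
eef_rot: [179.9, 0.1, -1.2]
contact_force: [-0.1, -0.5, 0.4]
gripper_width: 0.0849
gripper_force: 0.0
```

Run:
```python
from h import *
c=cam("top");s=cam("scene")
print(r.get_state()["tcp_pos"])
a=cv2.imread("pics/top0.png");b=cv2.imread("pics/scene0.png")
# keeper brass in both first views
for n,im,x0,y0,x1,y1 in (("top",a,208,255,235,292),("scene",b,415,145,450,185)):
    h=cv2.cvtColor(im,cv2.COLOR_BGR2HSV);m=cv2.inRange(h,(17,110,80),(34,255,255))
    z=np.zeros_like(m);z[y0:y1,x0:x1]=m[y0:y1,x0:x1]
    p=np.argwhere(z)[:,::-1];print(n,len(p),p.min(0),p.max(0))
    for v in range(y0,y1,2): print(v,"".join("#" if z[v,u] else "." for u in range(x0,x1)))
O=np.array([.467,.3154]);d=np.array([np.cos(np.radians(-1.5)),np.sin(np.radians(-1.5))])
for nm,L,zz in (("pivot",-.112,.268),("tip",-.112-.06*np.sin(.45),.268+.06*np.cos(.45)),("load",.03,.2286),("stop",.34,.1626)):
    P=np.append(O+d*L,zz);print(nm,P.round(3),"top",proj(c,P).round(1),"scene",proj(s,P).round(1))
```

```text
[0.49902261 0.31658388 0.38034457]
top 177 [213 266] [227 285]
255 ...........................
257 ...........................
259 ...........................
261 ...........................
263 ...........................
265 ...........................
267 ......###..................
269 .....####........###.......
271 .....####........###.......
273 .....####.......###........
275 ......###.....######.......
277 ......###....#######.......
279 ......####..########.......
281 ......##############.......
283 ......##############.......
285 .......#.#####.............
287 ...........................
289 ...........................
291 ...........................
scene 125 [426 152] [441 173]
145 ...................................
147 ...................................
149 ...................................
151 ...................................
153 ...........#########...............
155 ...........##############..........
157 ...................########........
159 ...................#####.#.........
161 ..................###..............
163 .................####..............
165 ................####...............
167 ...............####................
169 ..............#####................
171 .............#####.................
173 ...............##..................
175 ...................................
177 ...................................
179 ...................................
181 ...................................
183 ...................................
pivot [0.355 0.318 0.268] top [224.9 276.1] scene [428.8 173.5]
tip [0.329 0.319 0.322] top [220.9 285.5] scene [436.4 154.2]
load [0.497 0.315 0.229] top [230.1 226.9] scene [400.9 208.3]
stop [0.807 0.306 0.163] top [239.2 130.7] scene [329.8 292. ]
```

Pivot and tip predictions match the images in both views (tip ≈ (0.329, 0.319, 0.322)). I'll move behind the keeper with the fingers closed, staying high.

Call:
play_rows(rows=[[[1,0,0,-0.05,0],[1,-0.08,0.005,-0.06,0],[1,-0.16,0.005,-0.06,0],[1,-0.24,0.005,-0.06,0],[1,-0.32,0.005,-0.06,0],[1,-0.4,0.005,-0.06,0],[1,-0.426,0.005,-0.06,0],[1,-0.426,0.005,-0.06,0]]])

```text
time_s: 39.35
tcp_pos: [0.2839, 0.3181, 0.4116]
eef_rot: [-179.9, 0.0, -1.0]
contact_force: [1.3, -0.3, 0.7]
gripper_width: 0.0398
gripper_force: 0.0
```

```bash
python3 go.py .287,.3185,.30,-1.2 .365,.317,.30,-1.2;  python3 - <<'E'
from h import *
c=cam("top");im=r.capture("top");cv2.imwrite("pics/last_t.png",im[:,:,::-1]);b=r.capture("scene");cv2.imwrite("pics/last_s.png",b[:,:,::-1])
h=cv2.cvtColor(im,cv2.COLOR_RGB2HSV);m=cv2.inRange(h,(18,110,60),(34,255,255));m[:,:225]=0;m[:,262:]=0;m[250:]=0
k,l,st,ce=cv2.connectedComponentsWithStats(m)
for i in range(1,k):
    if st[i,4]>15: print("brass on rail",st[i].tolist(),ce[i].round(1),onz(c,*ce[i],.09).round(3))
s=cam("scene")
# expected bell centres along the queue, and brass share around them in the scene view
hb=cv2.cvtColor(b,cv2.COLOR_RGB2HSV);mb=cv2.inRange(hb,(17,100,60),(34,255,255))
for i in range(4):
    L=.34-.028-.056*i;P=np.array([.467+L,.3154-.026*L,.235-.213*L-.108+.02]);u=proj(s,P).astype(int);w=proj(c,P)
    print(i,P.round(3),"scene",u,"brass",(mb[u[1]-4:u[1]+5,u[0]-4:u[0]+5]>0).mean().round(2),"top",w.round(1))
E
```

```text
.287,.3185,.30,-1.2 [0.006, -0.001, 0.223, 0.003] rows 3
.365,.317,.30,-1.2 [0.156, -0.0, 0.0, -0.0] rows 2
brass on rail [244, 140, 7, 14, 64] [247.2 147.3] [0.774 0.29  0.09 ]
brass on rail [239, 153, 11, 17, 92] [244.3 161.6] [0.726 0.298 0.09 ]
brass on rail [237, 170, 11, 16, 91] [242.6 177.8] [0.673 0.302 0.09 ]
brass on rail [235, 186, 12, 17, 126] [240.1 195.2] [0.616 0.308 0.09 ]
0 [0.779 0.307 0.081] scene [336 305] brass 0.0 top [242.2 146.6]
1 [0.723 0.309 0.092] scene [349 289] brass 0.98 top [240.8 162.4]
2 [0.667 0.31  0.104] scene [362 273] brass 0.94 top [239.3 178.6]
3 [0.611 0.312 0.116] scene [374 259] brass 0.96 top [237.8 195.2]
```

All four are queued at 56 mm spacing. Descending behind the keeper, then pushing.

Call:
play_rows(rows=[[[1,0.004,0,0.06,0],[1,0.004,0,0.12,0],[1,0.004,0,0.18,0],[1,0.004,0,0.223,0],[1,0.004,0,0.223,0],[1,0.004,0,0.223,0],[1,0.004,0,0.223,0],[1,0.004,0,0.223,0]]])

```text
time_s: 40.12
tcp_pos: [0.2892, 0.3194, 0.3016]
eef_rot: [-179.9, -0.1, -1.2]
contact_force: [1.3, -0.3, -0.3]
gripper_width: 0.0004
gripper_force: 0.0
```

Call:
play_rows(rows=[[[1,0.02,0,0,0],[1,0.04,0,0,0],[1,0.06,0,0,0],[1,0.08,0,0,0],[1,0.1,0,0,0],[1,0.12,0,0,0],[1,0.14,0,0,0],[1,0.16,0,0,0]]])

```text
time_s: 40.78
tcp_pos: [0.3696, 0.3168, 0.2999]
eef_rot: [180.0, 0.0, -1.2]
contact_force: [0.5, -0.8, 0.4]
gripper_width: 0.0005
gripper_force: 0.0
```

Run:
```python
from h import *
s=r.get_state();print(s["contact_force"],s["tcp_pos"])
b=r.capture("scene");cv2.imwrite("pics/last_s.png",b[:,:,::-1])
h=cv2.cvtColor(b,cv2.COLOR_RGB2HSV);m=cv2.inRange(h,(17,110,80),(34,255,255))
for v in range(145,200,2): print(v,"".join("#" if m[v,u] else "." for u in range(395,450)))
```

```text
[ 0.45950181 -0.75049707  0.35905229] [0.36957486 0.31684122 0.2998835 ]
145 ...............................#.......................
147 .......................................................
149 .......................................................
151 ...........................................##..........
153 .......................................................
155 .......................................................
157 .......................................................
159 .......................................................
161 .......................................................
163 .......................................................
165 .........................###...........................
167 ........................##.######......................
169 ......................##......######...................
171 .....................##........####....................
173 ....................###.......#####....................
175 ..................####.......#######...................
177 .................####.......####.......................
179 .................##........####........................
181 ..........................###..........................
183 .........................###...........................
185 .......................................................
187 .......................................................
189 .......................................................
191 .......................................................
193 .......................................................
195 .......................................................
197 .......................................................
199 .......................................................
```

The keeper has tipped past upright and there is no force on the tool. I'll withdraw upward and go look at the saddles.

Call:
play_rows(rows=[[[0.5,-0.01,0,-0.06,0],[0.5,-0.02,0,-0.12,0],[0.5,-0.02,0,-0.2,0],[0.5,-0.02,0,-0.2,0],[0.5,0.02,0.07,-0.2,-0.014],[0.5,0.06,0.14,-0.2,-0.014],[0.5,0.1,0.2,-0.2,-0.014],[0.5,0.14,0.27,-0.2,-0.014]]])

```text
time_s: 41.5
tcp_pos: [0.4364, 0.1795, 0.4002]
eef_rot: [-180.0, -0.0, 0.1]
contact_force: [1.6, 1.2, 0.1]
gripper_width: 0.0429
gripper_force: 0.0
```

Call:
play_rows(rows=[[[0,0.26,0.37,0.02,0],[0,0.26,0.37,0.04,0],[0,0.26,0.37,0.06,0],[0,0.26,0.37,0.08,0],[0,0.26,0.37,0.08,0],[0,0.26,0.37,0.08,0],[0,0.26,0.37,0.08,0],[0,0.26,0.37,0.08,0]]])

```text
time_s: 42.17
tcp_pos: [0.5663, -0.0059, 0.3588]
eef_rot: [180.0, 0.1, -0.1]
contact_force: [-0.5, 0.6, 0.3]
gripper_width: 0.0865
gripper_force: 0.0
```

Run:
```python
from h import *
st=r.get_state();print(st["tcp_pos"],st["eef_rot"])
c=cam("wrist");im=r.capture("wrist");cv2.imwrite("pics/sad.png",im[:,:,::-1])
t=r.capture("top");cv2.imwrite("pics/last_t.png",t[:,:,::-1]);b=r.capture("scene");cv2.imwrite("pics/last_s.png",b[:,:,::-1])
s=cam("scene")
for nm,P in (("tip",(.415,.3165,.268)),("forkend",(.415,.3165,.222))): print(nm,proj(s,P).round(1),proj(cam("top"),P).round(1))
h=cv2.cvtColor(b,cv2.COLOR_RGB2HSV);m=cv2.inRange(h,(17,110,80),(34,255,255))
for v in range(160,205,2): print(v,"".join("#" if m[v,u] else "." for u in range(395,440)))
h=cv2.cvtColor(im,cv2.COLOR_RGB2HSV)
m=cv2.inRange(h,(19,90,175),(30,255,255));m[235:]=0   # bright crowns
k,l,S,ce=cv2.connectedComponentsWithStats(cv2.morphologyEx(m,cv2.MORPH_OPEN,np.ones((3,3))))
for i in range(1,k):
    if S[i,4]>400:
        R=cv2.minAreaRect(np.argwhere(l==i)[:,::-1].astype(np.float32));B=cv2.boxPoints(R)
        P=np.array([onz(c,*q,.065)[:2] for q in B])
        e1,e2=P[1]-P[0],P[2]-P[1]
        print(S[i].tolist(),"ctr",P.mean(0).round(4),"sides mm",(1000*np.array([np.linalg.norm(e1),np.linalg.norm(e2)])).round(1),"dirs",[round(np.degrees(np.arctan2(e[1],e[0])),1) for e in(e1,e2)])
cv2.imwrite("pics/v6.png",cv2.resize(im[:240,:,::-1],(800,300)))
```

```text
[ 0.56626516 -0.00585662  0.35875222] [ 1.79954248e+02  1.30303248e-01 -1.22893134e-01]
tip [418.1 183.2] [226.3 254.4]
forkend [415.8 195.7] [228.9 255.5]
160 .............................................
162 .............................................
164 .............................................
166 .............................................
168 .............................................
170 .............................................
172 .............................................
174 .............................................
176 ............................#######..........
178 ...........................#######...........
180 ........................########.............
182 ..................############...............
184 ..................###########................
186 ..................#....######................
188 .................#........###................
190 .................#........###................
192 .........................####................
194 .........................####................
196 ........................####.................
198 ........................####.................
200 ........................##...................
202 .............................................
204 .............................................
[402, 30, 42, 51, 1654] ctr [ 0.6911 -0.1354] sides mm [56.1 43.2] dirs [np.float64(-5.8), np.float64(-98.2)]
[209, 60, 36, 20, 571] ctr [0.6749 0.1079] sides mm [42.3 20.5] dirs [np.float64(-81.4), np.float64(-173.6)]
[293, 74, 44, 57, 1539] ctr [ 0.6351 -0.0033] sides mm [42.6 62.3] dirs [np.float64(-71.0), np.float64(-158.6)]
[451, 107, 28, 29, 649] ctr [ 0.612  -0.1961] sides mm [34.6 35.9] dirs [np.float64(-90.1), np.float64(-172.4)]
```

The keeper lies down over the rail, its fork astride. I'll look at the saddle view once, for the split crown of saddle A.

Run:
```python
import cv2,numpy as np
im=cv2.imread("pics/sad.png")
g=lambda x0,y0:cv2.resize(im[y0:y0+90,x0:x0+66],(396,540),interpolation=cv2.INTER_CUBIC)
cv2.imwrite("pics/v6.png",np.hstack([g(195,40),g(283,60)]))
```

```text
(no output)
```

View pics/v6.png

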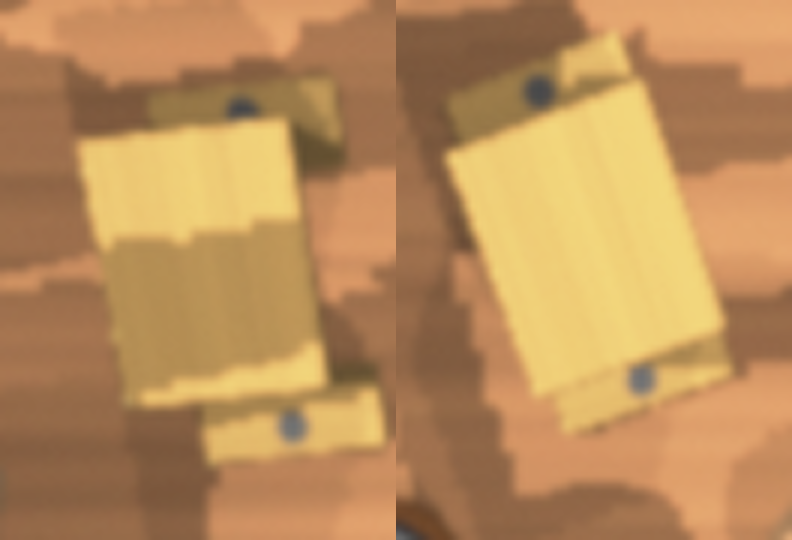

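Saddle A's crown corners are (80,140), (290,118), (328,388), (125,405), and B's are (50,152), (244,78), (329,325), (141,395), in their 6x crops.

```bash
python3 - <<'E'
from h import *
c=cam("wrist")
for n,o,pts in (("A",(195,40),[(80,140),(290,118),(328,388),(125,405)]),("B",(283,60),[(50,152),(244,78),(329,325),(141,395)])):
    P=np.array([onz(c,o[0]+(p[0]-2.5)/6,o[1]+(p[1]-2.5)/6,.065)[:2] for p in pts])
    w=(P[1]+P[2]-P[0]-P[3])/2;t=(P[0]+P[1]-P[2]-P[3])/2
    print(n,P.mean(0).round(4),np.linalg.norm(w).round(4),np.linalg.norm(t).round(4),"ydir",np.degrees(np.arctan2(t[1],t[0])).round(1),np.degrees(np.arctan2(w[1],w[0])).round(1)+90)
E
python3 go.py .6911,-.1354,.20,-52 .6911,-.1354,.12,-97 .6911,-.1354,.031,-97
```

```text
A [0.6587 0.1091] 0.044 0.0537 ydir 5.1 5.099999999999994
B [0.6397 0.001 ] 0.0434 0.0535 ydir 20.4 20.0
.6911,-.1354,.20,-52 [0.25, 0.263, 0.321, 0.606] rows 8
.6911,-.1354,.12,-97 [0.001, -0.0, 0.16, 0.523] rows 7
.6911,-.1354,.031,-97 [-0.0, 0.0, 0.178, 0.0] rows 3
```

Call:
play_rows(rows=[[[0,0.25,0.264,0.32,0.606],[0,0.25,0.264,0.32,0.606],[0,0.25,0.264,0.32,0.606],[0,0.25,0.264,0.32,0.606],[0,0.25,0.264,0.32,0.606],[0,0.25,0.264,0.32,0.606],[0,0.25,0.264,0.32,0.606],[0,0.25,0.264,0.32,0.606]]])

```text
time_s: 42.98
tcp_pos: [0.6906, -0.1361, 0.1974]
eef_rot: [179.8, 0.1, -52.5]
contact_force: [-0.0, -0.4, 1.3]
gripper_width: 0.0875
gripper_force: 0.0
```

Call:
play_rows(rows=[[[0,0,0,0,0.523],[0,0,0,0,0.523],[0,0,0,0,0.523],[0,0,0,0,0.523],[0,0,0,0.08,0.523],[0,0,0,0.16,0.523],[0,0,0,0.16,0.523],[0,0,0,0.16,0.523]]])

```text
time_s: 43.65
tcp_pos: [0.6895, -0.1347, 0.118]
eef_rot: [179.8, -0.0, -97.0]
contact_force: [-0.5, -0.8, 0.4]
gripper_width: 0.0878
gripper_force: 0.0
```

```bash
python3 go.py .6911,-.1354,.031,-97
```

```text
.6911,-.1354,.031,-97 [0.001, -0.003, 0.174, 0.0] rows 3
```

Call:
play_rows(rows=[[[0,0,-0.003,0.06,0],[0,0,-0.003,0.12,0],[0,0,-0.003,0.15,0],[0,0,-0.003,0.174,0],[0,0,-0.003,0.174,0],[0,0,-0.003,0.174,0],[1,0,-0.003,0.174,0],[1,0,-0.003,0.174,0]]], squeeze=30)

```text
time_s: 44.32
tcp_pos: [0.6938, -0.1363, 0.0352]
eef_rot: [-179.8, 0.0, -96.9]
contact_force: [-0.5, -0.3, -0.1]
gripper_width: 0.0789
gripper_force: 0.0
```

Call:
play_rows(rows=[[[1,0,0,0,0],[1,0,0,0,0],[1,0,0,0,0],[1,0,0,0,0],[1,0,0,0,0],[1,0,0,0,0],[1,0,0,-0.04,0],[1,0,0,-0.1,0]]])

```text
time_s: 44.98
tcp_pos: [0.6898, -0.1363, 0.0795]
eef_rot: [179.6, -0.0, -97.0]
contact_force: [0.4, -0.9, -2.0]
gripper_width: 0.0541
gripper_force: 30.0
```

Call:
play_rows(rows=[[[1,0,0,-0.08,0],[1,0,0,-0.16,0],[1,0,0,-0.24,0],[1,0,0,-0.32,0],[1,0,0,-0.32,0],[1,0,0,-0.32,0],[1,0,0,-0.32,0],[1,0,0,-0.32,0]]])

```text
time_s: 45.65
tcp_pos: [0.6915, -0.1362, 0.2409]
eef_rot: [179.8, 0.0, -97.0]
contact_force: [0.1, -0.2, -2.3]
gripper_width: 0.0539
gripper_force: 30.0
```

```bash
python3 - <<'E'
print("bar y at .61 .52 .43",[round(-.27398-.09123*x,4) for x in(.61,.52,.43)])
E
python3 go.py .64,-.24,.245,-50 .61,-.3296,.24,-5.2 .61,-.3296,.146,-5.2
```

```text
bar y at .61 .52 .43 [-0.3296, -0.3214, -0.3132]
.64,-.24,.245,-50 [0.219, 0.077, -0.008, -0.547] rows 7
.61,-.3296,.24,-5.2 [0.098, 0.161, 0.01, -0.521] rows 7
.61,-.3296,.146,-5.2 [0.0, 0.0, 0.188, -0.0] rows 3
```

Call:
play_rows(rows=[[[1,0.06,0.02,-0.01,-0.547],[1,0.12,0.05,-0.01,-0.547],[1,0.18,0.077,-0.01,-0.547],[1,0.22,0.077,-0.01,-0.547],[1,0.22,0.077,-0.01,-0.547],[1,0.22,0.077,-0.01,-0.547],[1,0.22,0.077,-0.01,-0.547],[1,0.22,0.077,-0.01,-0.547]]])

```text
time_s: 46.32
tcp_pos: [0.64, -0.2411, 0.2459]
eef_rot: [179.9, 0.1, -49.8]
contact_force: [0.4, -0.7, -1.6]
gripper_width: 0.0533
gripper_force: 30.0
```

Call:
play_rows(rows=[[[1,0.04,0.06,0,-0.52],[1,0.08,0.12,0,-0.52],[1,0.098,0.161,0,-0.52],[1,0.098,0.161,0,-0.52],[1,0.098,0.161,0,-0.52],[1,0.098,0.161,0,-0.52],[1,0.098,0.161,0,-0.52],[1,0.098,0.161,0,-0.52]]])

```text
time_s: 46.98
tcp_pos: [0.6103, -0.33, 0.2465]
eef_rot: [-180.0, 0.1, -5.4]
contact_force: [-0.4, -0.0, -1.3]
gripper_width: 0.0537
gripper_force: 30.0
```

```bash
python3 go.py .61,-.3296,.148,-5.2
python3 - <<'E'
from h import *
c=cam("wrist");im=r.capture("wrist");cv2.imwrite("pics/last_w.png",im[:,:,::-1])
h=cv2.cvtColor(im,cv2.COLOR_RGB2HSV);m=cv2.inRange(h,(0,0,110),(180,50,255))
for v in range(5,230,20):
    x=np.nonzero(m[v,280:360])[0]+280
    if len(x)>3:
        q=onz(c,(x.min()+x.max())/2,v,.168);print(v,x.min(),x.max(),len(x),q.round(4),"exp",round(-.27398-.09123*q[0],4))
E
```

```text
.61,-.3296,.148,-5.2 [-0.001, -0.001, 0.197, -0.002] rows 3
145 309 326 18 [ 0.6554 -0.3345  0.168 ] exp -0.3338
165 309 326 18 [ 0.6414 -0.3332  0.168 ] exp -0.3325
185 310 326 17 [ 0.6269 -0.3321  0.168 ] exp -0.3312
205 310 326 17 [ 0.6119 -0.3307  0.168 ] exp -0.3298
225 310 326 17 [ 0.5964 -0.3292  0.168 ] exp -0.3284
```

Call:
play_rows(rows=[[[1,0,0,0.04,0],[1,0,0,0.08,0],[1,0,0,0.12,0],[1,0,0,0.15,0],[1,0,0,0.18,0],[1,0,0,0.196,0],[1,0,0,0.196,0],[1,0,0,0.196,0]]])

```text
time_s: 47.7
tcp_pos: [0.6106, -0.3302, 0.1498]
eef_rot: [180.0, 0.1, -5.3]
contact_force: [0.8, 0.0, -0.1]
gripper_width: 0.0536
gripper_force: 30.0
```

Call:
play_rows(rows=[[[1,0,0,0.002,0],[1,0,0,0.004,0],[1,0,0,0.006,0],[1,0,0,0.007,0],[1,0,0,0.008,0],[1,0,0,0.008,0],[1,0,0,0.008,0],[1,0,0,0.008,0]]])

```text
time_s: 48.37
tcp_pos: [0.6106, -0.3302, 0.1461]
eef_rot: [180.0, -0.0, -5.3]
contact_force: [0.0, -0.0, -0.8]
gripper_width: 0.0536
gripper_force: 30.0
```

Call:
play_rows(rows=[[[1,0,0,0.002,0],[1,0,0,0.004,0],[1,0,0,0.006,0],[1,0,0,0.008,0],[1,0,0,0.008,0],[1,0,0,0.008,0],[1,0,0,0.008,0],[1,0,0,0.008,0]]])

```text
time_s: 49.03
tcp_pos: [0.6107, -0.3302, 0.1433]
eef_rot: [180.0, -0.0, -5.3]
contact_force: [-1.8, 2.2, 6.2]
gripper_width: 0.0536
gripper_force: 30.0
```

Call:
play_rows(rows=[[[1,0,0,-0.002,0],[1,0,0,-0.002,0],[0.25,0,0,-0.002,0],[0.25,0,0,-0.002,0],[0,0,0,-0.002,0],[0,0,0,-0.002,0],[0,0,0,-0.002,0],[0,0,0,-0.002,0]]])

```text
time_s: 49.7
tcp_pos: [0.6106, -0.3302, 0.143]
eef_rot: [-180.0, 0.0, -5.3]
contact_force: [-0.2, -0.1, 0.4]
gripper_width: 0.0853
gripper_force: 0.0
```

Call:
play_rows(rows=[[[0,0,0,-0.04,0],[0,0,0,-0.1,0],[0,0,0,-0.18,0],[0,0,0,-0.24,0],[0,0,0,-0.24,0],[0,0,0,-0.24,0],[0,0,0,-0.24,0],[0,0,0,-0.24,0]]])

```text
time_s: 50.37
tcp_pos: [0.61, -0.3299, 0.2617]
eef_rot: [-180.0, 0.1, -5.3]
contact_force: [-0.5, 0.8, -0.7]
gripper_width: 0.0875
gripper_force: 0.0
```

```bash
cat > knock2.py <<'E'
from h import *
a=cv2.imread("pics/top0.png",0).astype(np.float32);im=r.capture("top");cv2.imwrite("pics/last_t.png",im[:,:,::-1])
b=cv2.cvtColor(im,cv2.COLOR_RGB2GRAY).astype(np.float32)
for n,(u,v) in dict(sA=(304,187),sB=(337,192)).items():
    T=a[v-13:v+14,u-11:u+12];g=cv2.matchTemplate(b[v-27:v+28,u-25:u+26],T,cv2.TM_CCOEFF_NORMED);_,mx,_,loc=cv2.minMaxLoc(g);print(n,round(mx,2),loc[0]-14,loc[1]-14)
c=cam("top");h=cv2.cvtColor(im,cv2.COLOR_RGB2HSV);m=cv2.inRange(h,(18,110,60),(34,255,255));m[:,:425]=0;m[:,465:]=0
k,l,st,ce=cv2.connectedComponentsWithStats(m)
for i in range(1,k):
    if st[i,4]>25: print("bar brass",st[i].tolist(),onz(c,*ce[i],.175).round(3))
E
python3 knock2.py; python3 go.py .62,-.14,.25,-50 .6397,.001,.11,-70 .6397,.001,.033,-70
```

```text
sA 0.66 1 0
sB 0.99 0 0
bar brass [435, 191, 23, 15, 218] [ 0.597 -0.329  0.175]
.62,-.14,.25,-50 [-0.015, -0.38, 0.023, 0.52] rows 7
.6397,.001,.11,-70 [-0.191, -0.211, 0.28, 0.233] rows 5
.6397,.001,.033,-70 [-0.0, -0.001, 0.154, -0.0] rows 2
```

Call:
play_rows(rows=[[[0,-0.015,-0.38,0.02,0.52],[0,-0.015,-0.38,0.02,0.52],[0,-0.015,-0.38,0.02,0.52],[0,-0.015,-0.38,0.02,0.52],[0,-0.015,-0.38,0.02,0.52],[0,-0.015,-0.38,0.02,0.52],[0,-0.015,-0.38,0.02,0.52],[0,-0.015,-0.38,0.02,0.52]]])

```text
time_s: 51.08
tcp_pos: [0.6204, -0.1394, 0.252]
eef_rot: [179.9, 0.1, -50.0]
contact_force: [-0.3, -0.2, 0.2]
gripper_width: 0.0878
gripper_force: 0.0
```

Call:
play_rows(rows=[[[0,-0.19,-0.21,0.06,0.233],[0,-0.19,-0.21,0.12,0.233],[0,-0.19,-0.21,0.18,0.233],[0,-0.19,-0.21,0.24,0.233],[0,-0.19,-0.21,0.28,0.233],[0,-0.19,-0.21,0.28,0.233],[0,-0.19,-0.21,0.28,0.233],[0,-0.19,-0.21,0.28,0.233]]])

```text
time_s: 51.75
tcp_pos: [0.6404, -0.0007, 0.1134]
eef_rot: [179.9, -0.0, -69.9]
contact_force: [0.6, -0.0, 1.7]
gripper_width: 0.0875
gripper_force: 0.0
```

```bash
python3 go.py .6397,.001,.033,-70
```

```text
.6397,.001,.033,-70 [-0.004, 0.0, 0.161, 0.001] rows 2
```

Call:
play_rows(rows=[[[0,-0.004,0,0.05,0],[0,-0.004,0,0.1,0],[0,-0.004,0,0.14,0],[0,-0.004,0,0.16,0],[0,-0.004,0,0.16,0],[0,-0.004,0,0.16,0],[1,-0.004,0,0.16,0],[1,-0.004,0,0.16,0]]])

```text
time_s: 52.42
tcp_pos: [0.6406, 0.0019, 0.0351]
eef_rot: [-179.8, -0.0, -70.0]
contact_force: [0.6, -0.9, 0.2]
gripper_width: 0.0795
gripper_force: 0.0
```

Call:
play_rows(rows=[[[1,0,0,0,0],[1,0,0,0,0],[1,0,0,0,0],[1,0,0,0,0],[1,0,0,0,0],[1,0,0,0,0],[1,0,0,-0.04,0],[1,0,0,-0.1,0]]])

```text
time_s: 53.08
tcp_pos: [0.6368, 0.0014, 0.08]
eef_rot: [179.6, 0.1, -70.0]
contact_force: [-0.1, -0.4, -1.2]
gripper_width: 0.0537
gripper_force: 30.0
```

Call:
play_rows(rows=[[[1,0,0,-0.08,0],[1,0,0,-0.16,0],[1,0,0,-0.24,0],[1,0,0,-0.34,0],[1,0,0,-0.34,0],[1,0,0,-0.34,0],[1,0,0,-0.34,0],[1,0,0,-0.34,0]]])

```text
time_s: 53.75
tcp_pos: [0.6385, 0.0019, 0.2515]
eef_rot: [179.9, 0.0, -70.0]
contact_force: [-1.2, -0.2, -1.9]
gripper_width: 0.0539
gripper_force: 30.0
```

```bash
python3 go.py .55,-.16,.25,-35 .52,-.322,.25,-5.2 .52,-.322,.147,-5.2
```

```text
.55,-.16,.25,-35 [0.244, 0.277, 0.003, -0.407] rows 5
.52,-.322,.25,-5.2 [0.137, 0.3, -0.0, -0.347] rows 5
.52,-.322,.147,-5.2 [-0.0, -0.001, 0.206, -0.0] rows 3
```

Call:
play_rows(rows=[[[1,0.05,0.055,0,-0.407],[1,0.1,0.11,0,-0.407],[1,0.15,0.17,0,-0.407],[1,0.2,0.23,0,-0.407],[1,0.244,0.277,0,-0.407],[1,0.244,0.277,0,-0.407],[1,0.244,0.277,0,-0.407],[1,0.244,0.277,0,-0.407]]])

```text
time_s: 54.42
tcp_pos: [0.5504, -0.1603, 0.2518]
eef_rot: [179.9, 0.1, -35.1]
contact_force: [-0.8, -0.2, -2.5]
gripper_width: 0.0538
gripper_force: 30.0
```

Call:
play_rows(rows=[[[1,0.03,0.06,0,-0.347],[1,0.06,0.12,0,-0.347],[1,0.09,0.18,0,-0.347],[1,0.12,0.24,0,-0.347],[1,0.137,0.3,0,-0.347],[1,0.137,0.3,0,-0.347],[1,0.137,0.3,0,-0.347],[1,0.137,0.3,0,-0.347]]])

```text
time_s: 55.08
tcp_pos: [0.5213, -0.3216, 0.2521]
eef_rot: [-180.0, 0.1, -5.2]
contact_force: [0.2, -0.2, -1.9]
gripper_width: 0.054
gripper_force: 30.0
```

```bash
python3 go.py .52,-.322,.147,-5.2
```

```text
.52,-.322,.147,-5.2 [-0.002, 0.001, 0.21, -0.001] rows 3
```

Call:
play_rows(rows=[[[1,-0.002,0,0.05,0],[1,-0.002,0,0.1,0],[1,-0.002,0,0.14,0],[1,-0.002,0,0.17,0],[1,-0.002,0,0.19,0],[1,-0.002,0,0.206,0],[1,-0.002,0,0.206,0],[1,-0.002,0,0.206,0]]])

```text
time_s: 55.75
tcp_pos: [0.5204, -0.3218, 0.1503]
eef_rot: [180.0, -0.0, -5.2]
contact_force: [-0.4, -0.2, -0.9]
gripper_width: 0.0537
gripper_force: 30.0
```

Call:
play_rows(rows=[[[1,0,0,0.002,0],[1,0,0,0.004,0],[1,0,0,0.006,0],[1,0,0,0.008,0],[1,0,0,0.008,0],[1,0,0,0.008,0],[1,0,0,0.008,0],[1,0,0,0.008,0]]])

```text
time_s: 56.42
tcp_pos: [0.5199, -0.3223, 0.1461]
eef_rot: [180.0, -0.0, -5.2]
contact_force: [-0.2, 0.4, -1.8]
gripper_width: 0.0541
gripper_force: 30.0
```

Contact expected at ~0.1435, so I'll go down 2 mm more, then release and go up.

Call:
play_rows(rows=[[[1,0,0,0.002,0],[1,0,0,0.004,0],[1,0,0,0.004,0],[1,0,0,0.004,0],[0.25,0,0,0.004,0],[0.25,0,0,0.004,0],[0,0,0,0.004,0],[0,0,0,0.004,0]]])

```text
time_s: 57.08
tcp_pos: [0.52, -0.3223, 0.1443]
eef_rot: [180.0, -0.0, -5.2]
contact_force: [-0.2, 0.3, -0.2]
gripper_width: 0.0738
gripper_force: 0.0
```

Call:
play_rows(rows=[[[0,0,0,0,0],[0,0,0,0,0],[0,0,0,-0.04,0],[0,0,0,-0.1,0],[0,0,0,-0.18,0],[0,0,0,-0.24,0],[0,0,0,-0.24,0],[0,0,0,-0.24,0]]])

```text
time_s: 57.75
tcp_pos: [0.5209, -0.3225, 0.2666]
eef_rot: [179.9, -0.3, -5.2]
contact_force: [0.6, 0.1, -1.5]
gripper_width: 0.0874
gripper_force: 0.0
```

```bash
python3 knock2.py; python3 go.py .60,-.10,.25,-55 .6587,.1091,.18,-85 .6587,.1091,.11,-85
```

```text
sA 0.62 0 -8
sB 0.66 -2 13
bar brass [434, 224, 22, 9, 114] [ 0.505 -0.325  0.175]
.60,-.10,.25,-55 [0.119, -0.457, 0.029, 0.579] rows 7
.6587,.1091,.18,-85 [-0.275, -0.336, 0.14, 0.349] rows 6
.6587,.1091,.11,-85 [-0.0, -0.0, 0.14, 0.0] rows 2
```

Call:
play_rows(rows=[[[0,0.12,-0.457,0,0.58],[0,0.12,-0.457,0,0.58],[0,0.12,-0.457,0,0.58],[0,0.12,-0.457,0,0.58],[0,0.12,-0.457,0,0.58],[0,0.12,-0.457,0,0.58],[0,0.12,-0.457,0,0.58],[0,0.12,-0.457,0,0.58]]])

```text
time_s: 58.47
tcp_pos: [0.6004, -0.0975, 0.2622]
eef_rot: [179.9, 0.1, -55.3]
contact_force: [0.5, -0.9, 0.2]
gripper_width: 0.0876
gripper_force: 0.0
```

Call:
play_rows(rows=[[[0,-0.275,-0.336,0,0.35],[0,-0.275,-0.336,0,0.35],[0,-0.275,-0.336,0,0.35],[0,-0.275,-0.336,0,0.35],[0,-0.275,-0.336,0,0.35],[0,-0.275,-0.336,0,0.35],[0,-0.275,-0.336,0,0.35],[0,-0.275,-0.336,0,0.35]]])

```text
time_s: 59.13
tcp_pos: [0.6587, 0.1095, 0.2621]
eef_rot: [179.8, -0.1, -85.0]
contact_force: [0.1, 0.3, 0.4]
gripper_width: 0.0877
gripper_force: 0.0
```

```bash
python3 knock2.py; python3 go.py .6587,.1091,.11,-85
python3 - <<'E'
from h import *
c=cam("wrist");im=r.capture("wrist");cv2.imwrite("pics/last_w.png",im[:,:,::-1])
print("expected crown corners px",[proj(c,np.append(np.array([.6587,.1091])+np.array([[np.cos(.089),-np.sin(.089)],[np.sin(.089),np.cos(.089)]])@np.array(o),.065)).round(0).tolist() for o in((.027,.022),(.027,-.022),(-.027,-.022),(-.027,.022))])
h=cv2.cvtColor(im,cv2.COLOR_RGB2HSV);m=cv2.inRange(h,(19,95,90),(32,255,255));m[240:]=0
k,l,S,ce=cv2.connectedComponentsWithStats(cv2.morphologyEx(m,cv2.MORPH_OPEN,np.ones((3,3))))
for i in range(1,k):
    if S[i,4]>300: print(S[i].tolist(),ce[i].round(1),onz(c,*ce[i],.065).round(3))
E
```

```text
sA 0.48 -1 -9
sB 0.66 -2 13
bar brass [428, 185, 29, 20, 428] [ 0.606 -0.317  0.175]
bar brass [427, 214, 29, 19, 449] [ 0.52  -0.31   0.175]
.6587,.1091,.11,-85 [-0.001, -0.0, 0.305, -0.001] rows 4
expected crown corners px [[294.0, 194.0], [293.0, 153.0], [345.0, 153.0], [344.0, 194.0]]
[336, 144, 18, 44, 439] [345.3 162.5] [0.632 0.094 0.065]
[294, 152, 21, 40, 747] [303.9 171. ] [0.675 0.107 0.065]
```

Saddle A is in place: its crown edges at u 294 and v 152–192 match the expected pixels. Both other saddles hang at x≈0.606 and 0.52.

Call:
play_rows(rows=[[[0,0,0,0.08,0],[0,0,0,0.16,0],[0,0,0,0.24,0],[0,0,0,0.32,0],[0,0,0,0.38,0],[0,0,0,0.43,0],[0,0,0,0.458,0],[0,0,0,0.458,0]]])

```text
time_s: 59.9
tcp_pos: [0.6566, 0.1063, 0.0312]
eef_rot: [179.6, -0.1, -85.3]
contact_force: [-0.2, 0.1, -0.7]
gripper_width: 0.0877
gripper_force: 0.0
```

Call:
play_rows(rows=[[[0,0,0,0,0],[1,0,0,0,0],[1,0,0,0,0],[1,0,0,0,0],[1,0,0,0,0],[1,0,0,0,0],[1,0,0,0,0],[1,0,0,0,0]]])

```text
time_s: 60.57
tcp_pos: [0.6593, 0.1089, 0.0356]
eef_rot: [-180.0, 0.0, -85.1]
contact_force: [-1.8, 0.3, 3.5]
gripper_width: 0.0541
gripper_force: 30.0
```

Call:
play_rows(rows=[[[1,0,0,-0.04,0],[1,0,0,-0.12,0],[1,0,0,-0.2,0],[1,0,0,-0.28,0],[1,0,0,-0.36,0],[1,0,0,-0.44,0],[1,0,0,-0.46,0],[1,0,0,-0.46,0]]])

```text
time_s: 61.23
tcp_pos: [0.661, 0.1093, 0.27]
eef_rot: [-179.6, 0.1, -85.1]
contact_force: [-0.1, 1.2, -1.5]
gripper_width: 0.0536
gripper_force: 30.0
```

```bash
python3 go.py .54,-.10,.265,-45 .435,-.3137,.26,-5.2 .435,-.3137,.147,-5.2
```

```text
.54,-.10,.265,-45 [0.397, 0.277, 0.01, -0.467] rows 6
.435,-.3137,.26,-5.2 [0.153, 0.45, 0.01, -0.463] rows 6
.435,-.3137,.147,-5.2 [-0.0, 0.0, 0.226, 0.0] rows 3
```

Call:
play_rows(rows=[[[1,0.06,0.04,0,-0.467],[1,0.12,0.08,0,-0.467],[1,0.18,0.12,0,-0.467],[1,0.24,0.16,0,-0.467],[1,0.3,0.21,0,-0.467],[1,0.36,0.25,0,-0.467],[1,0.397,0.277,0,-0.467],[1,0.397,0.277,0,-0.467]]])

```text
time_s: 61.9
tcp_pos: [0.5351, -0.1036, 0.2642]
eef_rot: [179.9, 0.1, -45.1]
contact_force: [0.4, 1.1, -1.5]
gripper_width: 0.0538
gripper_force: 30.0
```

Call:
play_rows(rows=[[[1,0.02,0.07,0,-0.463],[1,0.04,0.14,0,-0.463],[1,0.06,0.21,0,-0.463],[1,0.09,0.28,0,-0.463],[1,0.12,0.35,0,-0.463],[1,0.14,0.41,0.01,-0.463],[1,0.153,0.45,0.01,-0.463],[1,0.153,0.45,0.01,-0.463]]])

```text
time_s: 62.57
tcp_pos: [0.4309, -0.3162, 0.2584]
eef_rot: [-180.0, 0.2, -5.4]
contact_force: [1.2, 0.5, -1.9]
gripper_width: 0.0538
gripper_force: 30.0
```

```bash
python3 go.py .435,-.3137,.148,-5.2
```

```text
.435,-.3137,.148,-5.2 [0.008, -0.006, 0.221, -0.002] rows 3
```

Call:
play_rows(rows=[[[1,0.008,-0.005,0,0],[1,0.008,-0.005,0.05,0],[1,0.008,-0.005,0.1,0],[1,0.008,-0.005,0.15,0],[1,0.008,-0.005,0.19,0],[1,0.008,-0.005,0.215,0],[1,0.008,-0.005,0.22,0],[1,0.008,-0.005,0.22,0]]])

```text
time_s: 63.23
tcp_pos: [0.4375, -0.3107, 0.149]
eef_rot: [-180.0, 0.1, -5.1]
contact_force: [-0.3, -0.0, -1.5]
gripper_width: 0.0542
gripper_force: 30.0
```

Call:
play_rows(rows=[[[1,0,0,0.002,0],[1,0,0,0.004,0],[1,0,0,0.004,0],[1,0,0,0.004,0],[1,0,0,0.004,0],[1,0,0,0.004,0],[1,0,0,0.004,0],[1,0,0,0.004,0]]])

```text
time_s: 63.9
tcp_pos: [0.4374, -0.3119, 0.1482]
eef_rot: [180.0, -0.0, -5.2]
contact_force: [0.4, 0.2, -2.1]
gripper_width: 0.0542
gripper_force: 30.0
```

Call:
play_rows(rows=[[[1,0,0.002,0.002,0],[1,0,0.002,0.004,0],[1,0,0.002,0.006,0],[1,0,0.002,0.006,0],[1,0,0.002,0.006,0],[1,0,0.002,0.006,0],[1,0,0.002,0.006,0],[1,0,0.002,0.006,0]]])

```text
time_s: 64.57
tcp_pos: [0.4373, -0.3129, 0.1455]
eef_rot: [180.0, -0.0, -5.2]
contact_force: [-1.9, 1.0, 6.3]
gripper_width: 0.0538
gripper_force: 30.0
```

Call:
play_rows(rows=[[[1,0,0,-0.002,0],[1,0,0,-0.002,0],[0.25,0,0,-0.002,0],[0.25,0,0,-0.002,0],[0,0,0,-0.002,0],[0,0,0,-0.002,0],[0,0,0,-0.002,0],[0,0,0,-0.002,0]]])

```text
time_s: 65.23
tcp_pos: [0.4373, -0.3128, 0.1461]
eef_rot: [180.0, -0.0, -5.2]
contact_force: [-0.0, 0.1, 0.2]
gripper_width: 0.0853
gripper_force: 0.0
```

Call:
play_rows(rows=[[[0,0,0,0,0],[0,0,0,-0.04,0],[0,0,0,-0.1,0],[0,0,0,-0.18,0],[0,0,0,-0.26,0],[0,0,0,-0.32,0],[0,0,0,-0.32,0],[0,0,0,-0.32,0]]])

```text
time_s: 65.9
tcp_pos: [0.4381, -0.313, 0.3083]
eef_rot: [179.9, -0.3, -5.2]
contact_force: [-0.6, -0.4, -1.5]
gripper_width: 0.0872
gripper_force: 0.0
```

Call:
play_rows(rows=[[[0,0.06,-0.08,0,0],[0,0.12,-0.16,0,0],[0,0.18,-0.24,0,0],[0,0.24,-0.32,0,0],[0,0.24,-0.4,0,0],[0,0.24,-0.46,0,0],[0,0.24,-0.46,0,0],[0,0.24,-0.46,0,0]]])

```text
time_s: 66.57
tcp_pos: [0.578, -0.0911, 0.304]
eef_rot: [180.0, 0.2, -5.0]
contact_force: [-0.2, -0.8, -0.8]
gripper_width: 0.0879
gripper_force: 0.0
```

Run:
```python
from h import *
ct=cam("top");cs=cam("scene");t=r.capture("top");s=r.capture("scene");cv2.imwrite("pics/ft.png",t[:,:,::-1]);cv2.imwrite("pics/fs.png",s[:,:,::-1])
B=lambda i:cv2.inRange(cv2.cvtColor(i,cv2.COLOR_RGB2HSV),(17,100,60),(34,255,255))
m=B(t)
for nm,x0,x1,z in (("bar",425,465,.165),("rail",222,262,.09)):
    q=np.zeros_like(m);q[130:290,x0:x1]=m[130:290,x0:x1]
    k,l,st,ce=cv2.connectedComponentsWithStats(q)
    for i in range(1,k):
        if st[i,4]>20: print(nm,st[i].tolist(),onz(ct,*ce[i],z).round(3))
m=B(s);q=np.zeros_like(m);q[110:235,195:295]=m[110:235,195:295]
k,l,st,ce=cv2.connectedComponentsWithStats(q)
for i in range(1,k):
    if st[i,4]>20: print("scene",st[i].tolist(),ce[i].round(0))
for x in(.61,.52,.437): print("expect crown scene",proj(cs,(x,-.27398-.09123*x,.175)).round(0))
a=cv2.imread("pics/top0.png",0).astype(np.float32);b=cv2.cvtColor(t,cv2.COLOR_RGB2GRAY).astype(np.float32)
for n,(u,v) in dict(jar=(321,217),puck=(357,217),block=(275,207),stub=(398,200),turq=(404,241),white=(350,285),blue=(379,284),mallet=(177,213),graver=(350,142)).items():
    T=a[v-12:v+13,u-12:u+13];g=cv2.matchTemplate(b[v-22:v+23,u-22:u+23],T,cv2.TM_CCOEFF_NORMED);_,mx,_,loc=cv2.minMaxLoc(g);print(n,round(mx,2),loc[0]-10,loc[1]-10)
```

```text
bar [428, 185, 30, 21, 449] [ 0.608 -0.32   0.165]
bar [426, 213, 31, 21, 483] [ 0.521 -0.312  0.165]
bar [425, 241, 31, 20, 478] [ 0.439 -0.306  0.165]
rail [239, 137, 12, 33, 198] [0.751 0.297 0.09 ]
rail [235, 169, 14, 34, 242] [0.641 0.305 0.09 ]
rail [222, 249, 12, 23, 167] [0.414 0.347 0.09 ]
scene [231, 138, 37, 33, 570] [250. 153.]
scene [211, 157, 23, 25, 306] [222. 168.]
scene [244, 200, 12, 17, 162] [250. 208.]
expect crown scene [219. 160.]
expect crown scene [240. 150.]
expect crown scene [258. 141.]
jar 0.65 2 1
puck 0.96 0 0
block 0.7 -1 5
stub 0.34 -10 5
turq 0.6 0 -1
white 0.48 9 -4
blue 0.83 0 0
mallet 1.0 0 0
graver 0.54 0 1
```

All four carriers are down, the keeper lies across the rail, and three saddles are draped apart on the bar. The stub still shows at its original scene position, and nothing else was touched. Handing in.

```bash
python3 -c "
from plant import r
print(r.close_job())"
```

```text
the job is handed in; nothing more can be done
None
```

The job is handed in: all four carriers hang queued at the stop, the keeper lies across the rail's high end, and three saddles hang apart on the bar. Carrier B's lip caught the rail on its first try, so I backed it out and hooked it again. My last check for moved bench items was partly blocked by the arm.

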